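Shut the bypass valve with the flat screwdriver

ROBOT

A 6-joint arm with a two-finger parallel gripper is mounted at the origin on a cart in front of the work surface, level with it; the furniture and walls round the work are solid. World frame = base frame: x ahead of the robot, y to its left, z up, the work surface at z = 0. Lengths are in m, angles in degrees, forces in N, time in s.
With the tool pointing down it reaches from about 0.3 to 0.75 m from the base axis. Payload 8.5 kg.
Tool frame: the origin (TCP) lies on the centre line of the jaws, within the pads' length; the fingertips stand env.tips_ahead ahead of it and the grasp point (between the pads) lies 8 mm behind it (env.tips_ahead is the distance from the TCP to the fingertips, in m); z points along the fingers, y is the direction in which the jaws open and shut (so a half turn about z gives the same grasp; the last joint's range is limited). The gripper opens to 85 mm and grips with 20 to 120 N. Pads are 22 mm wide; open, the fingers measure 114 mm over their backs; the gripper's body (76 mm by 85 mm) begins 54 mm behind the grasp point. The pads swing forward as they close: fully open they stand 13 mm farther back than shut.
Start: joints at [61.518, 21.807, 74.336, -0, 83.858, -12.336], TCP at [0.153, 0.528, 0.209] pointing down, gripper open.
Joint ranges: [-178.18, 178.18], [-50.72, 133.34], [12.68, 142.11], [-81.47, 261.47], [9.98, 163.14], [-165.26, 165.26]. Speed limits (degrees/s): [136.94, 136.94, 180, 180, 180, 180].

INTERFACE

Orientations are given as a 3x3 rotation matrix whose columns are the frame's x, y, z axes.
In Python, from rig import env gives the robot as it stands.
- The arm moves only by the tool servo_tool, never from a script. Its argument "commands" is a list of rows, each an object with "linear": the shift along the tool's x, y, z in mm, a list of three; "angular": the turn, a rotation vector about the tool's x, y, z in degrees, a list of three; "gripper": the opening, from -1 (shut) to 1 (fully open). In form: [{"linear": [x, y, z], "angular": [rx, ry, rz], "gripper": gripper}, ...]. A call has 1 to 20 rows; each row is the pose to reach, as a shift and turn from the pose commanded when the call began, along the tool's axes at that moment; what a row does not reach only later rows make up. A row lasts 1/10 s, in which the tool goes at most 50 mm and 8.59 degrees, less where a joint would pass 70% of its speed; a pose out of reach is approached as far as the arm can. A call with a gripper value outside its range is refused whole. The fingers move at their own pace and stop on an object; "force" is the grip in N (left out, the last holds). Time passes only in rows, so rows that repeat a pose let the fingers close. It gives the time, the measured TCP pose, the force and the opening at its end, in the units of the state.
- env.observe(): the state, without advancing time (a new reading comes with each control period).
- env.get_image(name): name is "scene" or "top"; returns a dict with "frame" (420x560x3 uint8, blue, green, red), "fx", "fy", "cx", "cy" (pixels), "cam_to_world" (4x4, takes a point from camera to world coordinates). Camera axes: x right, y up, looking along -z (the intrinsics and any distortion apply to the point x, -y, -z); pixel columns grow to the right and rows downward; lengths in m; the calibration is good to about 2 mm. A picture is of the moment at which its call begins. There is no depth.
- env.close_job(): hands the job in, once; it reports no verdict.
Trained networks look in a picture, given as the dict that the camera call returned (one of the last four; its "shot" number tells which), for a name from the list of things; names that differ only in an ending like _2 or _b are one class to them, and where a whole thing is asked for, a point or a joint stands for the part that bears it (a point fixed in the world has none). Each returns a list of dicts, best first, with "confidence" (0 to 1); they miss things now and then, are a little off and sometimes report something else, mostly with a low value. They report only what shows in the picture. A call takes as long as a camera call. They do not tell look-alikes from the thing itself.
- env.trace(picture, query): "pixels" (420x560 bool, what is visible of it) and "extent" ([left, top, right, bottom] in pixels, round what is visible of it).
The state is a dict: "time_s": time; "q": joint angles; "qvel": joint speeds; "joint_efforts": joint torques, N m; "position": TCP position; "tool_rot": TCP orientation; "ft_force": force on the tool from outside, world axes, zero at the start; "wrist_torque": the same for the moment, N m; "grip_width": finger opening in m.
Only numpy, scipy, OpenCV 4.12 (cv2) and the standard library are available. Lean on these libraries where they do the work, as an engineer would, in place of code of your own. Each camera call takes 0.05 s, during which the arm holds its last target.

TASK

Take the flat-bladed screwdriver out of the tool rack, feel lightly for the slot of the valve's adjuster with its blade, and once the blade has dropped in turn the adjuster clockwise until its pointer is at the front stop, fully shut. Then hang the screwdriver back upright in its empty slot of the rack, resting on its collar, and leave the other tools and the impeller beside the valve where they are.

Things in the scene. Friction and masses are not known exactly. Their poses are not given: they have to be found in the camera images.
- flat_driver: Flat-bladed screwdriver, loose, 160 g, hanging upright in one of the rack's three slots at any yaw. Origin at the middle of the blade's tip, z up. Round steel shank 10 mm thick; at z = 80 mm the flat underside of the handle's round collar (30 mm wide, 7 mm high), on which it hangs; a neck; a round black grip 29 mm thick from z = 104 to 160 mm, gripped at any yaw; its top is at z = 170 mm.
- blade_tip (a point): The middle of the blade's tip: same point and axes as flat_driver. The blade is 16 mm wide along x and 3 mm thick along y (2 mm at the very tip), parallel for 16 mm up, then running into the shank.
- rack: Fixed tool rack, 235 mm long along its y; origin on the bench under the middle slot; its front faces its own -x. A shelf, top at 100 mm and 10 mm thick, has three slots 14 mm wide at rack y = -75, 0 and +75 mm, from the open mouth at x = -22 mm to the closed end at x = +9 mm. Tools hang at x = 0. A back flange at x = 20 mm rises 15 mm over the shelf. Base plate 8 mm thick.
- rack_shelf (a point): Top of the rack's shelf at the middle slot's hanging place, axes of the rack. A driver hangs with its origin 80 mm below it. A lip 5 mm high (x = -22 to -18 mm) stands along the front edge beside the slots: lift a collar over it. Blade, nut socket and collar are wider than a slot: a tool leaves and enters along x through the mouth, only its shank in the slot.
- cross_driver: Screwdriver with a cross-shaped pointed tip, hanging upright in a slot of the rack, like the flat one; 170 mm long with the same black handle. Origin at its tip, z up. Not to be disturbed.
- nut_driver: Nut driver with a round hollow socket end 19 mm in diameter, hanging upright in a slot of the rack, like the flat one; 170 mm long with the same black handle. Origin at its lower end, z up. Not to be disturbed.
- valve: Fixed bypass valve: aluminium block 80 x 80 mm on a 100 x 100 mm base plate, pipe stubs left and right (124 mm over all along y), round steel dial plate 76 mm in diameter on top, surface at 58 mm, with two steel stop pins 8 mm high 30 mm from the centre. Origin on the bench under the centre; its front, with the shut stop, faces its own -x.
- adjuster (a joint): Angle of the brass adjuster on the valve's vertical axis (rad): 0 = shut, pointer at the front stop pin and pointing along the valve's -x; it grows counter-clockwise seen from above up to 1.9 (open stop). Turned clockwise it closes. Friction of about 0.06 N m holds it wherever it is left.
- slot (a point): Centre of the adjuster's head at its top face, 70 mm over the bench, 12 mm over the dial. x runs along the slot towards the pointer and turns with the adjuster, z up. Brass head 30 mm in diameter; a straight slot 5 mm wide and 6 mm deep, open at both ends, crosses it along x, edges slightly chamfered. A pointer lower than the slot's floor reaches out to 32 mm along +x.
- impeller: Grey impeller with a shaft standing up, 122 mm in diameter, 72 mm high, on the bench beside the valve, on either side of it; origin at the centre of its underside. Not to be disturbed.
There are look-alikes about, which are no part of the job. What is shaped like the flat_driver but orange or white is not meant.

How it is judged:
By the outcome, as a careful person would: the job done as asked, in the order asked, and still so for the second after the job is handed in, with the robot touching nothing.
It also fails if it takes over 69 s, if anything falls off the work surface, if the arm or the gripper's body presses on something with over 40 N, if the wrist force passes 120 N, or if a joint passes its speed limit or range.

## Working session

There is one attempt and no reset: what is moved stays moved. The work goes in short steps, Python scripts to look and compute and a tool call to move; the robot and the scene stay as the last step left them, time stands still between calls to the robot, and variables do not carry over. Pictures are saved under pics/ and viewed, and the job is handed in when it is done.

Besides the shell and the picture viewer there is one more tool, called after ">>>" as name([rows], argument=value, ...), one row to a line, values as JSON. servo_tool: Moves the arm, as the interface text tells. Its arguments: {"type":"object","properties":{"commands":{"type":"array","items":{"type":"object","properties":{"linear":{"type":"array","items":{"type":"number"}},"angular":{"type":"array","items":{"type":"number"}},"gripper":{"type":"number"}}}},"force":{"type":"number"}},"required":["commands"]}

```bash
mkdir -p pics; ls
python3 - <<'E'
from rig import env
import cv2, json
print(env.tips_ahead)
s=env.observe();print({k:(v.tolist() if hasattr(v,'tolist') else v) for k,v in s.items()})
for n in("scene","top"):
    p=env.get_image(n);cv2.imwrite(f"pics/{n}0.png",p["frame"]);print(n,p["fx"],p["fy"],p["cx"],p["cy"],p["cam_to_world"],[k for k in p])
    for q in("flat_driver","cross_driver","nut_driver","rack","valve","adjuster","impeller"):
        for r in env.trace(p,q): print(q,round(r["confidence"],2),r["extent"])
E
```

```text
pics
0.011
{'time_s': 0.0, 'q': [61.51756693972775, 21.841369418721037, 74.3851416536982, -0.0003162821632504279, 83.86075763426123, -12.337721337677282], 'qvel': [0.09214987293637009, -0.08981221483862249, 0.021924191476549483, 0.060479403999200425, -0.004641052858190856, 0.044826558692825036], 'joint_efforts': [0.002578201820142567, -44.84535098075867, -23.128491640090942, 8.130431581321318e-06, 0.004678160621551797, 2.1477049472196086e-05], 'position': [0.15279078290665318, 0.5279966801687863, 0.20790598612720407], 'tool_rot': [[-0.9605625043340497, 0.27806322059961164, -0.0007215381280517073], [0.27806397251232773, 0.9605616210665445, -0.0013413890842027556], [0.00032009086511206904, -0.001489121816213354, -0.9999988400283546]], 'ft_force': [0.6341767966103533, -0.1224732937341098, 0.15228382073379707], 'wrist_torque': [-0.010274283639228082, 0.027535894012807, -0.01396874753762364], 'grip_width': 0.08548596237943248}
scene 411.34890515773395 411.34890515773395 285.87423040515074 210.60694502998368 [[ 0.85866349  0.38187272 -0.34186289  0.03427042]
 [-0.51250834  0.63233068 -0.58
[... 651 characters left out ...]
 [[-0.0257739   0.98803594 -0.15205485  0.20413985]
 [-0.99957027 -0.02334691  0.01772547  0.02493974]
 [ 0.01396339  0.15244636  0.9882131   1.18974051]
 [ 0.          0.          0.          1.        ]] ['frame', 'fx', 'fy', 'cx', 'cy', 'cam_to_world', 'shot']
flat_driver 0.81 [173.0, 231.4, 197.4, 247.0]
flat_driver 0.61 [160.8, 200.7, 193.3, 222.6]
flat_driver 0.55 [130.1, 164.9, 150.0, 187.0]
cross_driver 0.7 [193.3, 167.4, 210.9, 184.5]
nut_driver 0.79 [163.9, 169.1, 181.0, 184.1]
rack 0.64 [129.7, 170.1, 226.5, 197.3]
valve 0.36 [161.3, 166.2, 182.2, 182.0]
adjuster 0.46 [397.3, 176.0, 414.6, 191.4]
impeller 0.57 [276.9, 171.3, 320.2, 212.3]
impeller 0.22 [129.2, 168.8, 152.6, 184.0]
```

View pics/scene0.png

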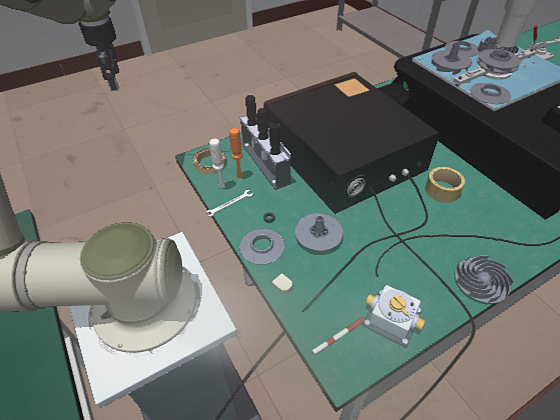

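View pics/top0.png

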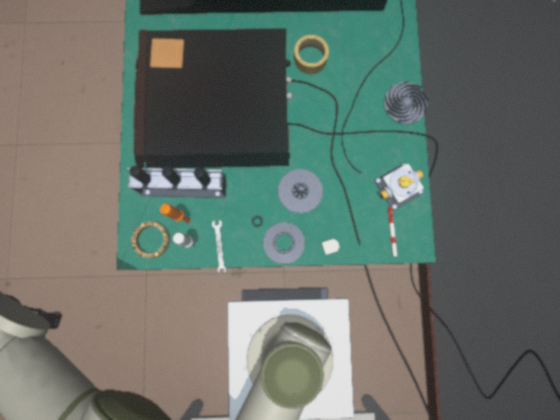

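Run:
```python
import cv2
a=cv2.imread("pics/scene0.png");b=cv2.imread("pics/top0.png")
cv2.imwrite("pics/c1.png",cv2.resize(a[80:210,190:330],None,fx=4.5,fy=4.5,interpolation=2))
cv2.imwrite("pics/c2.png",cv2.resize(b[150:260,110:250],None,fx=5,fy=5,interpolation=2))
cv2.imwrite("pics/c3.png",cv2.resize(a[270:360,340:450],None,fx=6,fy=6,interpolation=2))
cv2.imwrite("pics/c4.png",cv2.resize(b[140:230,350:460],None,fx=6,fy=6,interpolation=2))
```

```text
(no output)
```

View pics/c1.png

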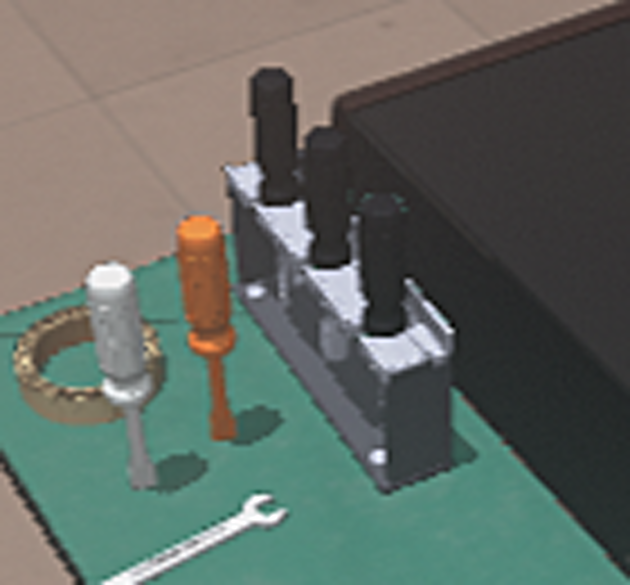

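View pics/c2.png

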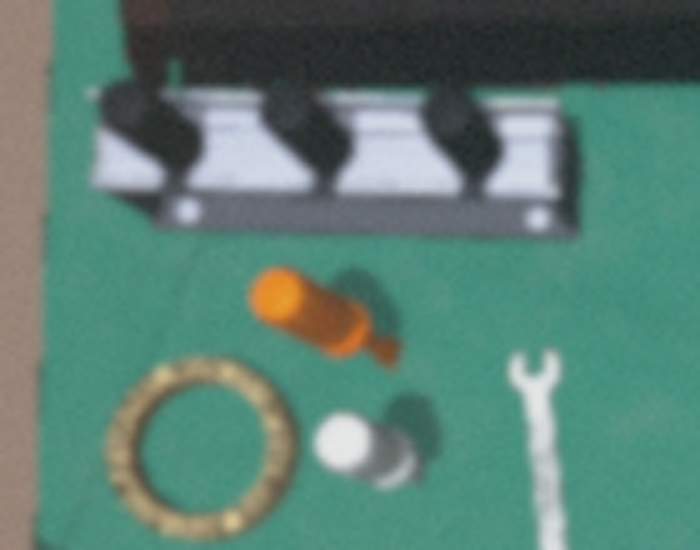

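View pics/c3.png

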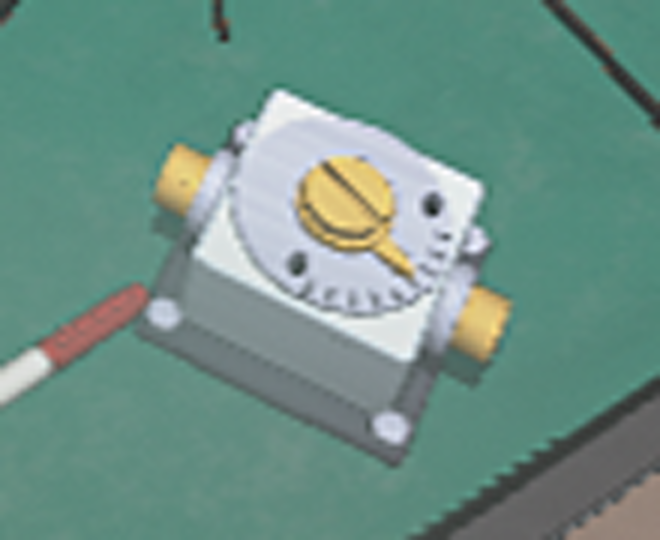

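View pics/c4.png

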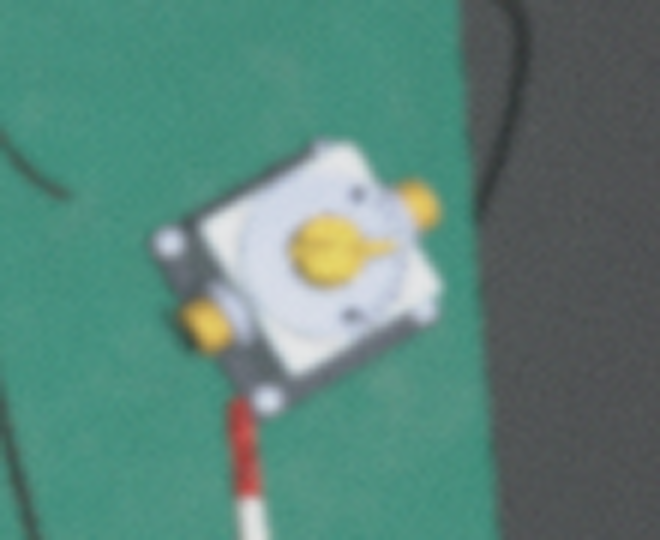

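```bash
cat > h.py <<'E'
import numpy as np, cv2
from scipy.optimize import least_squares
def proj(p,X):
    X=np.atleast_2d(np.asarray(X,float));T=np.linalg.inv(p["cam_to_world"])
    c=X@T[:3,:3].T+T[:3,3]
    return np.c_[p["cx"]+p["fx"]*c[:,0]/-c[:,2], p["cy"]-p["fy"]*c[:,1]/-c[:,2]]
def ray_z(p,uv,z):
    u,v=uv;d=np.array([(u-p["cx"])/p["fx"],-(v-p["cy"])/p["fy"],-1.]);M=p["cam_to_world"]
    D=M[:3,:3]@d;o=M[:3,3];return o+D*(z-o[2])/D[2]
E
python3 - <<'E'
from h import *
from rig import env
import pickle
d={}
for n in("scene","top"):
    f=[]
    for i in range(6):
        p=env.get_image(n);f.append(p["frame"].astype(float))
    p["frame"]=np.mean(f,0).astype(np.uint8);d[n]=p
pickle.dump(d,open("avg0.pkl","wb"))
a=d["scene"]["frame"];b=d["top"]["frame"]
cv2.imwrite("pics/d1.png",cv2.resize(a[105:200,235:300],None,fx=8,fy=6*1.05,interpolation=2)[:600])
cv2.imwrite("pics/d2.png",cv2.resize(b[155:210,120:235],None,fx=6.5,fy=6.5,interpolation=2))
cv2.imwrite("pics/d3.png",cv2.resize(a[280:355,355:430],None,fx=8,fy=8,interpolation=2)[:600])
cv2.imwrite("pics/d4.png",cv2.resize(b[155:215,370:430],None,fx=9,fy=9,interpolation=2))
E
```

```text
(no output)
```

View pics/d1.png

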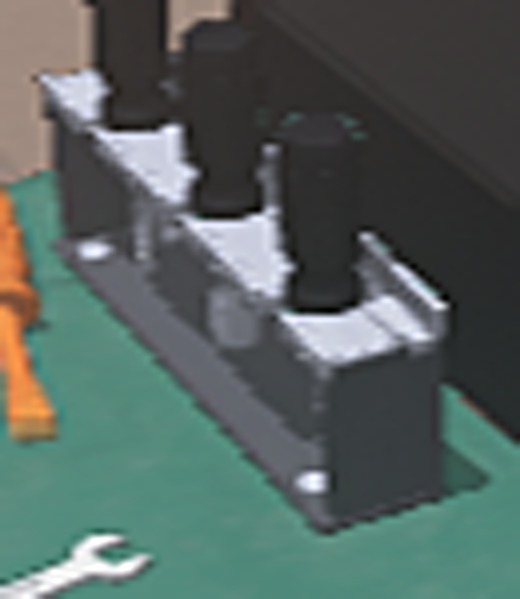

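View pics/d2.png

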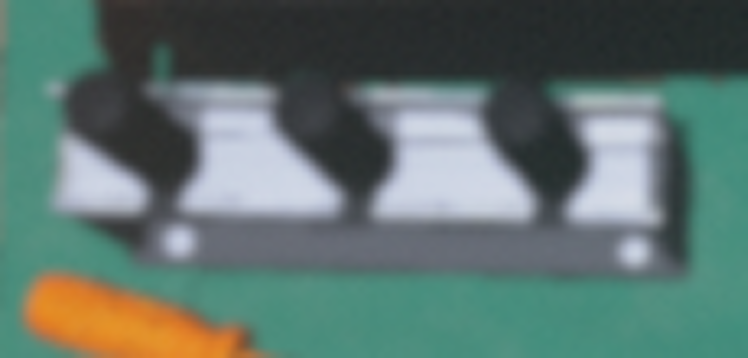

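View pics/d3.png

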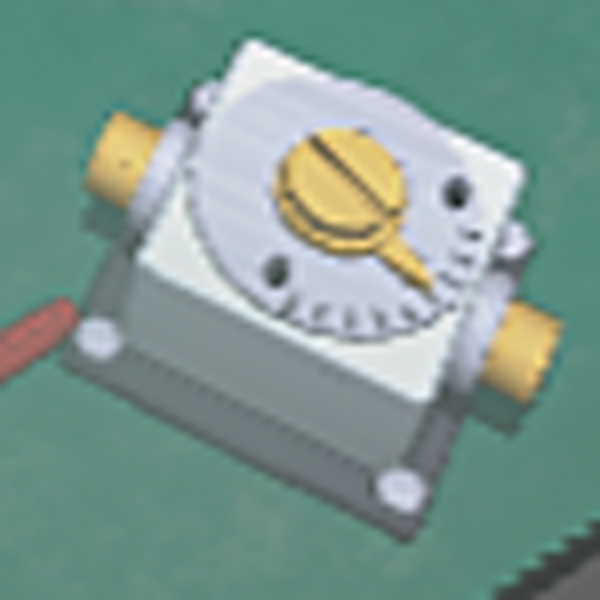

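View pics/d4.png

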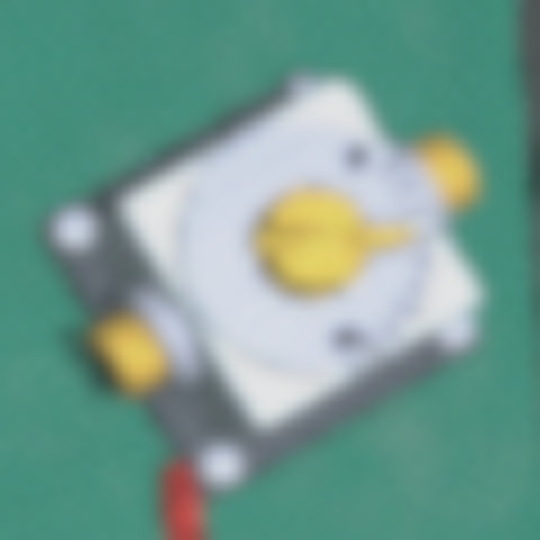

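```bash
cat > rack.py <<'E'
from h import *
import pickle
d=pickle.load(open("avg0.pkl","rb"));S,T=d["scene"],d["top"]
def fr(x,y,t,L):
    c,s=np.cos(t),np.sin(t);L=np.atleast_2d(L);return np.c_[x+c*L[:,0]-s*L[:,1],y+s*L[:,0]+c*L[:,1],L[:,2]]
obs=[(S,(275.6,162.9),(-.022,-.1175,.105)),(S,(240.2,117.7),(-.022,.1175,.105)),
(T,(222.3,188.8),(-.022,-.1175,.105)),(T,(128.5,187.3),(-.022,.1175,.105)),
(T,(222.3,169.9),(.02,-.1175,.115)),(T,(128,168.8),(.02,.1175,.115))]
def res(v): return np.concatenate([(proj(p,fr(*v,L))[0]-uv) for p,uv,L in obs])
r=least_squares(res,[.45,.25,0]);rk=r.x
E
python3 - <<'E'
from rack import *
print(rk,np.degrees(rk[2]),r.fun.round(1))
a=cv2.resize(S["frame"][85:200,225:305],None,fx=7,fy=7,interpolation=2)[:]
b=cv2.resize(T["frame"][150:215,120:235],None,fx=6.5,fy=6.5,interpolation=2)
def dr(im,p,o,s,L,col,closed=False):
    q=((proj(p,fr(*rk,L))-o+.5)*s-.5).astype(int);cv2.polylines(im,[q],closed,col,1)
for im,p,o,s in((a,S,(225,85),7),(b,T,(120,150),6.5)):
    o=np.array(o)
    dr(im,p,o,s,[(-.022,-.1175,.1),(-.022,.1175,.1),(.02,.1175,.1),(.02,-.1175,.1)],(0,0,255),True)
    for y in(-.075,0,.075):
        dr(im,p,o,s,[(0,y,.02),(0,y,.19)],(0,255,0))
        t=np.linspace(0,6.28,30)
        for z,rr in((.02,.008),(.036,.005),(.19,.0145),(.107,.015)):dr(im,p,o,s,np.c_[rr*np.cos(t),y+rr*np.sin(t),t*0+z],(255,255,0),True)
cv2.imwrite("pics/e1.png",a[:600]);cv2.imwrite("pics/e2.png",b)
E
```

```text
[ 0.46075074  0.27545294 -0.04094136] -2.3457670172069225 [ 1.  -0.6 -0.1 -0.9 -0.  -0.3 -0.1 -0.5  0.1  1.3  0.3  0.7]
```

View pics/e1.png

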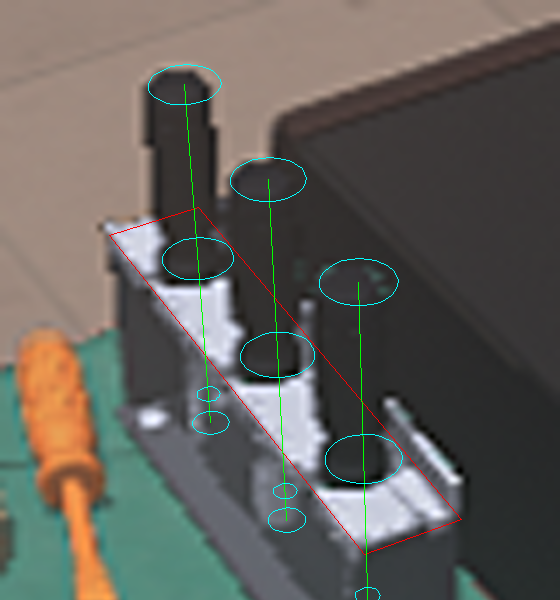

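View pics/e2.png

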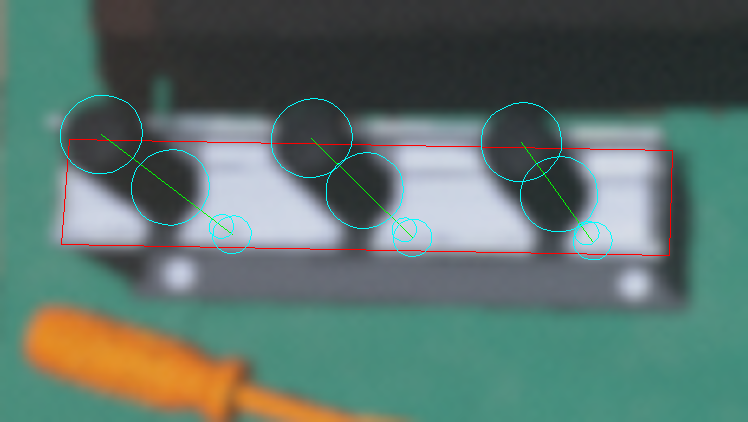

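Run:
```python
from rack import *
from rig import env
f=[]
for i in range(6):
    f.append(env.get_image("scene")["frame"].astype(float))
f=np.mean(f,0)*.5+S["frame"]*.5
c=f[130:175,240:282]
c=np.clip((c-30)*2.2,0,255).astype(np.uint8)
cv2.imwrite("pics/f1.png",cv2.resize(c,None,fx=13,fy=13,interpolation=cv2.INTER_NEAREST))
g=f.mean(2).astype(int)
for r in range(132,150): print(r,g[r,244:276])
```

```text
132 [ 65  65  65  63  61  70  86 129 214 192 196 211 211 219 233 154  36  47
  48  48  47  45  39  99 109  68  41  49  47  45  45  53]
133 [ 64  65  65  64  63  59  79 117 145 218 225 212 212 220 179  90  35  44
  46  47  46  44  40  80 102  71  41  46  46  45  45  45]
134 [ 65  65  65  64  64  61  63  97  89 160 214 218 215 226 150  37  41  46
  47  47  46  45  43  43 106  84  40  45  46  45  46  45]
135 [ 65  66  65  64  64  63  60  77  89 101 203 227 223 199 114  39  48  47
  48  47  48  48  46  39 102  82  40  45  46  46  45  46]
136 [ 65  66  65  65  64  63  61  70  92  93 113 146 216 208 115  41  53  52
  52  51  50  49  47  37  98  78  38  44  45  45  46  46]
137 [ 65  65  65  65  64  64  61  80 104 102 108 125 144 131  81  42  49  56
  59  57  54  49  41  28 120 101  44  43  45  46  46  45]
138 [ 64  65  65  65  64  64  61  77  96 106 101 102 104  99  84  53  36  40
  42  42  39  31  21  45 198 164  52  41  45  45  46  45]
139 [ 65  66  65  65  64  63  61  74 103 112  94 110 108 156 177 113  42  37
  27  32  35  85 194 227 190 114  49  41  45  46  45  45]
140 [ 64  65  65  64
[... 629 characters left out ...]
  69  33  44  46  45  46]
145 [ 97 192 230 208 128  91  84  64 152 124  67  72  74  74  72  80  85  99
 205 221 212 212 210 209 214 223 142  25  41  45  45  46]
146 [ 91 110 107  92  94 104 107  81 101 112  86  71  74  75  73  71  78  94
 114 210 201 200 211 209 211 221 167  72  37  44  46  45]
147 [ 82 100 101 101 104 106 106 106 107 111  88  72  74  75  74  73  69 120
 135 138 210 205 202 210 210 218 233 154  32  44  46  46]
148 [ 89  91 105 106 106 106 105 106 109  89  73  73  73  74  75  74  71  76
  97 124 158 212 219 212 213 221 163  65  34  42  43  43]
149 [ 97  83  93 105 105 106 105 105 108  86  70  73  74  73  74  74  73  68
  78  89 124 191 210 212 216 227 148  28  39  44  44  44]
```

View pics/f1.png

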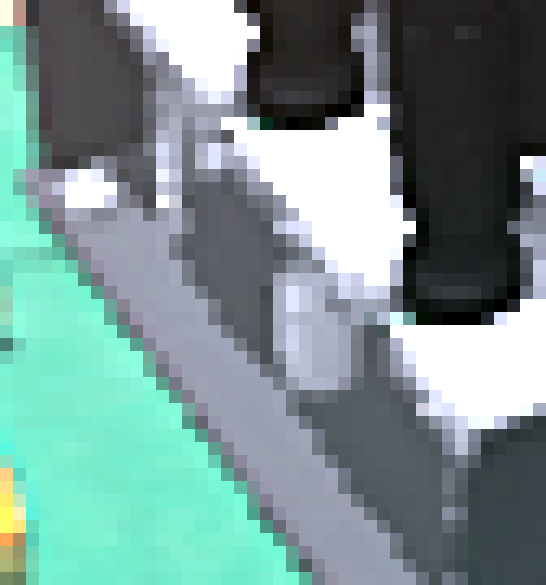

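Run:
```python
from rack import *
def uvd(x,y,o,s): return (o[0]+(x+.5)/s-.5,o[1]+(y+.5)/s-.5)
def tri(u1,u2):
    f=lambda X:np.r_[proj(S,X)[0]-u1,proj(T,X)[0]-u2]
    r=least_squares(f,[.45,.2,.1]);return r.x.round(4),r.fun.round(2)
d3=lambda x,y:uvd(x,y,(355,280),8);d4=lambda x,y:uvd(x,y,(370,155),9)
print("slot",tri(d3(353,177),d4(310,238)))
print("pinA",tri(d3(277,268),d4(348,338)),"pinB",tri(d3(457,190),d4(355,156)))
print("ptip",tri(d3(432,290),d4(410,236)))
e1=lambda x,y:uvd(x,y,(225,85),7);e2=lambda x,y:uvd(x,y,(120,150),6.5)
print("htop far",tri(e1(180,82),e2(98,132)),"near",tri(e1(352,285),e2(520,140)),"mid",tri(e1(263,172),e2(310,137)))
# box: front-near top corner scene (334,158?) 
cv2.imwrite("pics/g1.png",cv2.resize(S["frame"][60:215,250:450],None,fx=4,fy=3.8))
cv2.imwrite("pics/g2.png",cv2.resize(T["frame"][15:175,120:310],None,fx=4,fy=3.7))
```

```text
slot (array([ 0.4511, -0.3119,  0.0694]), array([-0.14,  0.04,  0.08, -0.16]))
pinA (array([ 0.4201, -0.3211,  0.0662]), array([ 0.39, -0.1 , -0.22,  0.48])) pinB (array([ 0.4749, -0.3274,  0.065 ]), array([ 0.3 , -0.08, -0.18,  0.36]))
ptip (array([ 0.4523, -0.3439,  0.06  ]), array([ 0.1 , -0.03, -0.06,  0.13]))
htop far (array([0.4637, 0.3515, 0.191 ]), array([ 0.4 , -0.09, -0.11,  0.33])) near (array([0.4574, 0.2018, 0.1885]), array([ 0.66, -0.16, -0.21,  0.58])) mid (array([0.4595, 0.2752, 0.1941]), array([ 0.31, -0.07, -0.09,  0.26]))
```

View pics/g1.png

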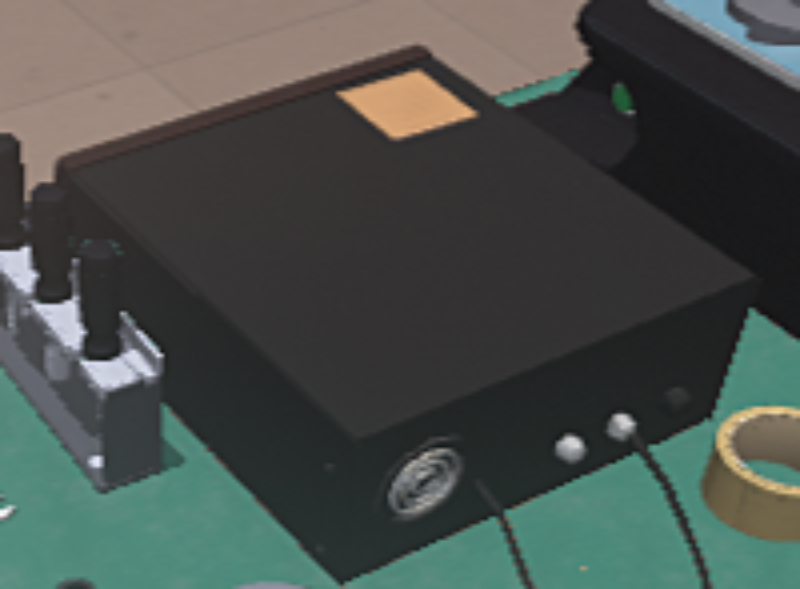

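View pics/g2.png

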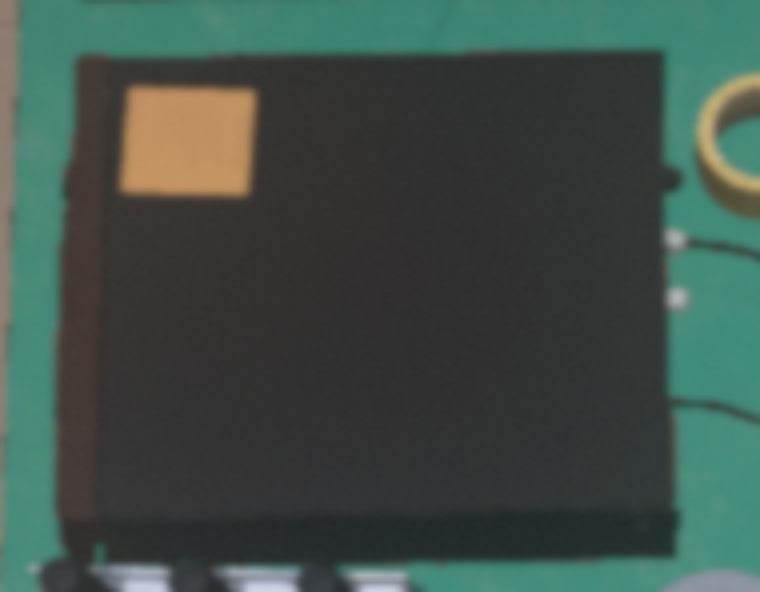

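Run:
```python
from rack import *
def tri(u1,u2):
    f=lambda X:np.r_[proj(S,X)[0]-u1,proj(T,X)[0]-u2]
    r=least_squares(f,[.45,.2,.1]);return r.x.round(4),r.fun.round(2)
print(tri((340,174.5),(288,154.2)),tri((266,106),(138,155.5)))
from rig import env
s=env.observe();R=np.array(s["tool_rot"]);print(R.T@(np.array([.4637,.351,.25])-s["position"]))
```

```text
(array([ 0.508 , -0.0088,  0.1568]), array([-1.55,  0.4 ,  0.66, -1.5 ])) (array([0.5154, 0.362 , 0.1356]), array([-0.09,  0.02,  0.03, -0.07]))
[-0.34781351 -0.08386317 -0.04145835]
```

>>> servo_tool([
  {"linear":[0,0,-25],"angular":[0,0,0],"gripper":0.3},
  {"linear":[-15,-4,-42],"angular":[0,0,0],"gripper":0.3},
  {"linear":[-45,-11,-42],"angular":[0,0,0],"gripper":0.3},
  {"linear":[-85,-21,-42],"angular":[0,0,0],"gripper":0.3},
  {"linear":[-130,-31,-42],"angular":[0,0,0],"gripper":0.3},
  {"linear":[-175,-42,-42],"angular":[0,0,0],"gripper":0.3},
  {"linear":[-220,-53,-42],"angular":[0,0,0],"gripper":0.3},
  {"linear":[-260,-63,-42],"angular":[0,0,0],"gripper":0.3},
  {"linear":[-300,-72,-42],"angular":[0,0,0],"gripper":0.3},
  {"linear":[-330,-80,-42],"angular":[0,0,0],"gripper":0.3},
  {"linear":[-348,-84,-42],"angular":[0,0,0],"gripper":0.3},
  {"linear":[-348,-84,-42],"angular":[0,0,0],"gripper":0.3},
])

```text
time_s: 2.9
position: [0.4653, 0.3499, 0.25]
tool_rot: [[-0.96, 0.28, -0.0], [0.28, 0.96, -0.0], [0.0, -0.0, -1.0]]
ft_force: [-0.9, 0.9, -0.6]
grip_width: 0.0555
```

Run:
```python
from h import *
from rig import env
s=env.observe();print(s["position"],s["grip_width"],s["time_s"],s["q"])
for n,(r0,r1,c0,c1) in(("scene",(60,200,200,340)),("top",(120,260,80,240))):
    p=env.get_image(n);cv2.imwrite(f"pics/h{n}.png",cv2.resize(p["frame"][r0:r1,c0:c1],None,fx=4,fy=4,interpolation=2))
```

```text
[0.46526161 0.34987005 0.25002888] 0.05549080469253575 2.9 [ 2.53006424e+01  2.37486214e+01  6.43639416e+01 -5.76695062e-03
  9.19180107e+01 -4.84149916e+01]
```

View pics/hscene.png

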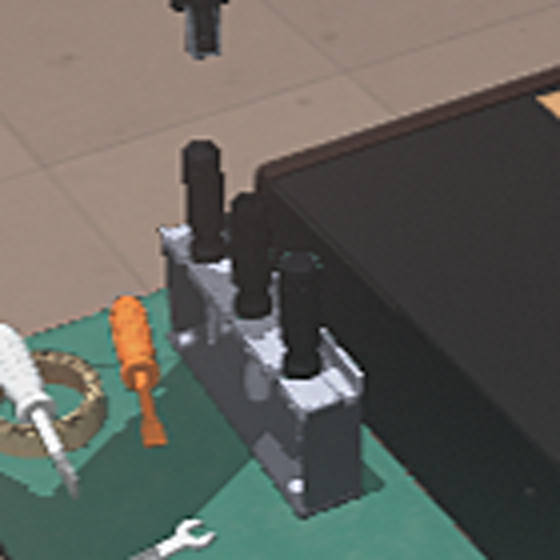

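View pics/htop.png

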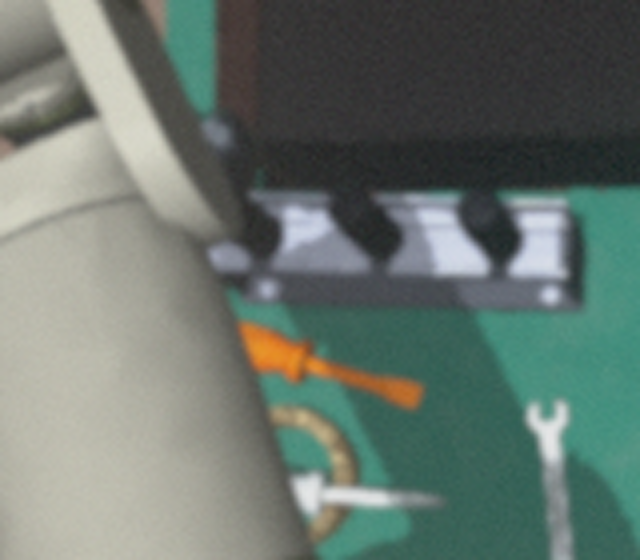

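Run:
```python
from h import *
from rig import env
import pickle
d=pickle.load(open("avg0.pkl","rb"))
p=env.get_image("scene")
a=np.hstack([cv2.resize(x[110:220,170:270],None,fx=4,fy=4) for x in (cv2.imread("pics/scene0.png"),p["frame"])])
cv2.imwrite("pics/i1.png",a)
```

```text
(no output)
```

View pics/i1.png

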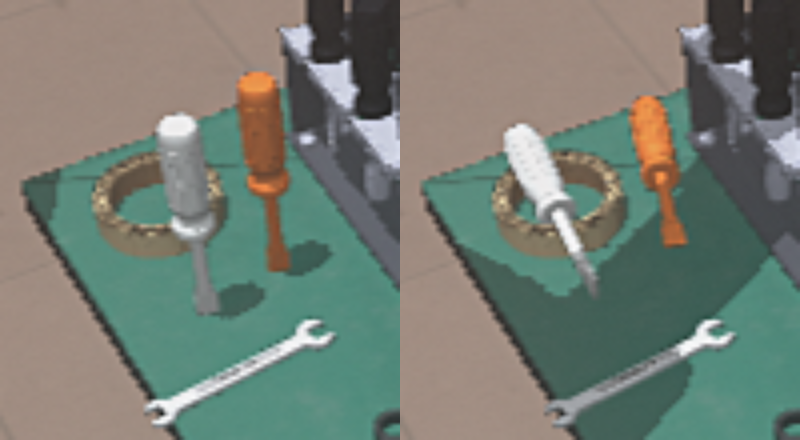

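>>> servo_tool([
  {"linear":[0,0,15],"angular":[0,0,0],"gripper":0.3},
  {"linear":[0,0,35],"angular":[0,0,0],"gripper":0.3},
  {"linear":[0,0,45],"angular":[0,0,0],"gripper":0.3},
  {"linear":[0,0,45],"angular":[0,0,0],"gripper":0.3},
])

```text
time_s: 3.45
position: [0.4626, 0.3512, 0.2046]
tool_rot: [[-0.961, 0.277, -0.002], [0.277, 0.961, -0.001], [0.002, -0.002, -1.0]]
ft_force: [-0.7, -0.7, 0.0]
grip_width: 0.0555
```

Run:
```python
from h import *
from rig import env
s=env.observe();print(s["position"],s["qvel"])
p=env.get_image("scene");cv2.imwrite(f"pics/j1.png",cv2.resize(p["frame"][70:150,210:290],None,fx=7,fy=7,interpolation=2))
print(proj(p,[s["position"]-np.array([0,0,.011])]),proj(p,[[.4635,.3515,.19]]))
```

```text
[0.46261201 0.3512459  0.20455312] [-3.29702739e-01 -1.00268958e+00 -2.86106800e+00 -1.65103581e-04
  1.33081354e+00 -8.99294192e-02]
[[250.324382    95.54087201]] [[250.65371219  96.52916824]]
```

View pics/j1.png

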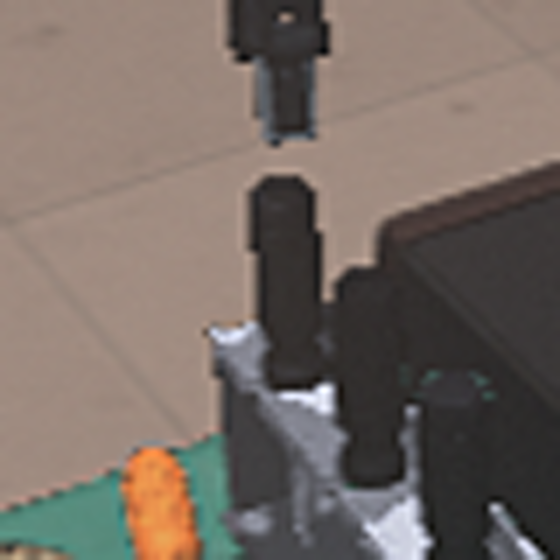

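Run:
```python
from h import *
from rig import env
s=env.observe();R=np.array(s["tool_rot"]);P=np.array(s["position"]);print(P)
p=env.get_image("scene")
for y in(-.04,-.028,0,.028,.04):
  for z in (.011,0,-.01): print(y,z,proj(p,[P+R[:,1]*y+R[:,2]*z]).round(1))
print(env.tips_ahead)
b=cv2.resize(p["frame"][60:130,200:310],None,fx=7,fy=7,interpolation=2)
for z in(.011,0,-.01,-.03,-.05):
  for y in(-.028,.028):
    u=(proj(p,[P+R[:,1]*y+R[:,2]*z])[0]-(200,60)+.5)*7-.5;cv2.circle(b,tuple(u.astype(int)),3,(0,0,255) if y<0 else (0,255,0),-1)
b=np.clip(b.astype(float)*1.8,0,255).astype(np.uint8)
cv2.imwrite("pics/k1.png",b)
```

```text
[0.46321293 0.35133982 0.20568217]
-0.04 0.011 [[253.4 102.9]]
-0.04 0 [[253.1  99.4]]
-0.04 -0.01 [[252.9  96.1]]
-0.028 0.011 [[252.5 100.5]]
-0.028 0 [[252.2  97. ]]
-0.028 -0.01 [[252.   93.7]]
0 0.011 [[250.5  95.1]]
0 0 [[250.2  91.6]]
0 -0.01 [[249.9  88.4]]
0.028 0.011 [[248.5  89.9]]
0.028 0 [[248.2  86.4]]
0.028 -0.01 [[248.   83.1]]
0.04 0.011 [[247.7  87.7]]
0.04 0 [[247.4  84.2]]
0.04 -0.01 [[247.1  81. ]]
0.011
```

View pics/k1.png

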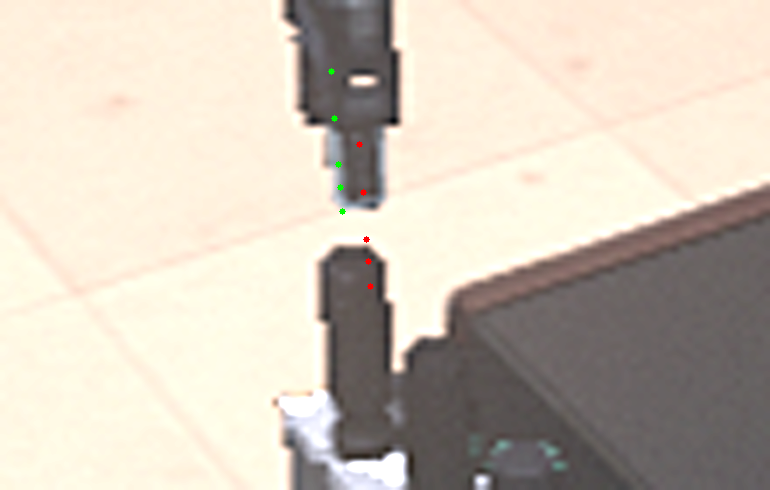

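Run:
```python
from h import *
import pickle
d=pickle.load(open("avg0.pkl","rb"));p=d["scene"]
P=np.array([.1528,.528,.2079]);R=np.array([[-.9606,.278,0],[.278,.9606,0],[0,0,-1]])
b=cv2.resize(p["frame"][0:110,60:170],None,fx=5.4,fy=5.4,interpolation=2)
b=np.clip(b.astype(float)*1.8,0,255).astype(np.uint8)
for z in(.011,-.002,-.03,-.062):
  for y in(-.042,.042):
    u=(proj(p,[P+R[:,1]*y+R[:,2]*z])[0]-(60,0)+.5)*5.4-.5;cv2.circle(b,tuple(u.astype(int)),3,(0,0,255) if y<0 else (0,255,0),-1)
cv2.imwrite("pics/k2.png",b)
```

```text
(no output)
```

View pics/k2.png

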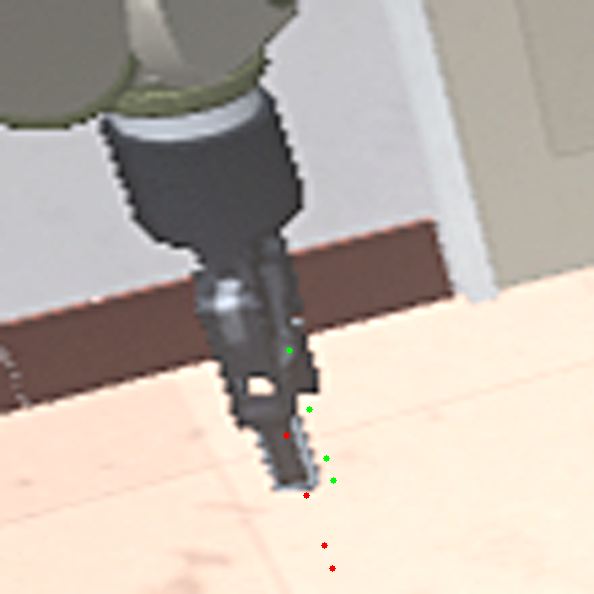

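Run:
```python
from h import *
import pickle
d=pickle.load(open("avg0.pkl","rb"));p=d["top"]
P=np.array([.1528,.528,.2079]);R=np.array([[-.9606,.278,0],[.278,.9606,0],[0,0,-1]])
b=cv2.resize(p["frame"][280:420,0:130],None,fx=5,fy=5,interpolation=2)[:600]
b=np.clip(b.astype(float)*1.8,0,255).astype(np.uint8)
for z in(.011,-.002,-.03,-.062):
  for y in(-.042,.042):
    u=(proj(p,[P+R[:,1]*y+R[:,2]*z])[0]-(0,280)+.5)*5-.5;cv2.circle(b,tuple(u.astype(int)),3,(0,0,255) if y<0 else (0,255,0),-1)
cv2.imwrite("pics/k3.png",b)
for n in("top","scene"):print(n,proj(d[n],[[0,0,0],P]))
```

```text
top [[289.12848554 358.50402217]
 [ 46.56155206 309.51052532]]
scene [[145.7492205  303.70389138]
 [120.04567503  92.99400634]]
```

View pics/k3.png

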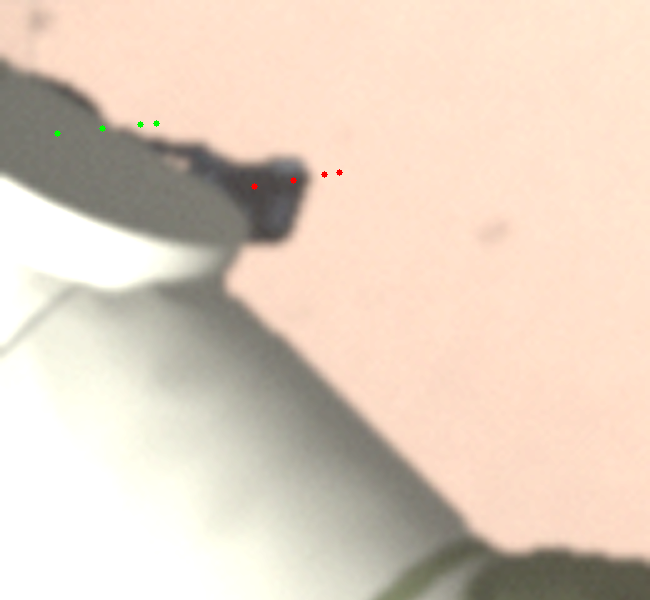

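>>> servo_tool([
  {"linear":[0,0,15],"angular":[0,0,0],"gripper":0.3},
  {"linear":[0,0,32],"angular":[0,0,0],"gripper":0.3},
  {"linear":[0,0,48],"angular":[0,0,0],"gripper":0.3},
  {"linear":[0,0,57],"angular":[0,0,0],"gripper":0.3},
  {"linear":[0,0,57],"angular":[0,0,0],"gripper":0.3},
])

```text
time_s: 4.05
position: [0.4636, 0.3508, 0.1482]
tool_rot: [[-0.961, 0.278, -0.001], [0.278, 0.961, -0.0], [0.001, -0.001, -1.0]]
ft_force: [-0.8, 0.1, -0.2]
grip_width: 0.0555
```

Run:
```python
from h import *
from rig import env
s=env.observe();print(s["position"],s["ft_force"])
p=env.get_image("scene")
b=cv2.resize(p["frame"][60:150,200:310],None,fx=6.5,fy=6.5,interpolation=2)
b=np.clip(b.astype(float)*2.2,0,255).astype(np.uint8)
cv2.imwrite("pics/l1.png",b)
```

```text
[0.46364667 0.35084869 0.14823074] [-0.82537433  0.12955946 -0.18750442]
```

View pics/l1.png

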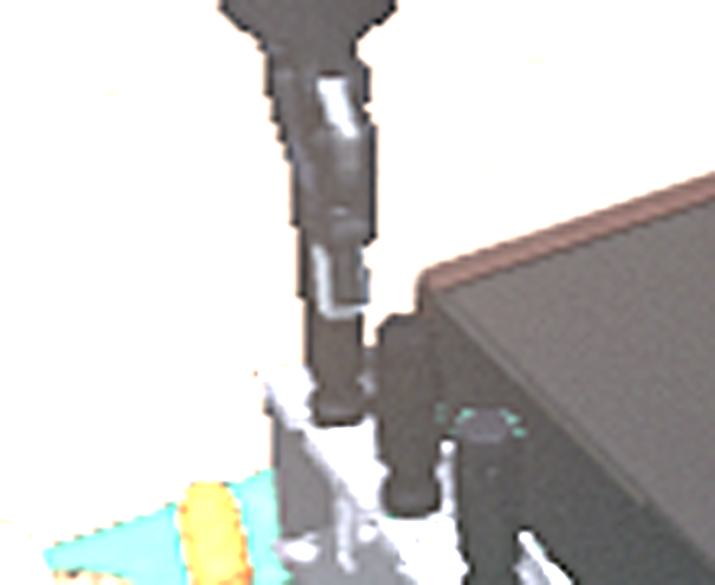

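>>> servo_tool([
  {"linear":[0,0,6],"angular":[0,0,0],"gripper":0.3},
  {"linear":[0,0,7],"angular":[0,0,0],"gripper":0.0},
  {"linear":[0,0,7],"angular":[0,0,0],"gripper":-0.2},
  {"linear":[0,0,7],"angular":[0,0,0],"gripper":-0.6},
  {"linear":[0,0,7],"angular":[0,0,0],"gripper":-1},
  {"linear":[0,0,7],"angular":[0,0,0],"gripper":-1},
  {"linear":[0,0,7],"angular":[0,0,0],"gripper":-1},
], force=60)

```text
time_s: 4.8
position: [0.4641, 0.3511, 0.142]
tool_rot: [[-0.961, 0.278, 0.001], [0.278, 0.961, 0.001], [-0.001, 0.001, -1.0]]
ft_force: [1.0, 1.3, 3.8]
grip_width: 0.0269
```

Run:
```python
from h import *
from rig import env
s=env.observe();print(s["position"],s["ft_force"],s["grip_width"])
p=env.get_image("scene")
b=cv2.resize(p["frame"][60:150,200:310],None,fx=6.5,fy=6.5,interpolation=2)
b=np.clip(b.astype(float)*2.2,0,255).astype(np.uint8)
cv2.imwrite("pics/l2.png",b)
```

```text
[0.46413488 0.35111938 0.1419795 ] [0.9569382  1.28087762 3.84776523] 0.026897019102258328
```

View pics/l2.png

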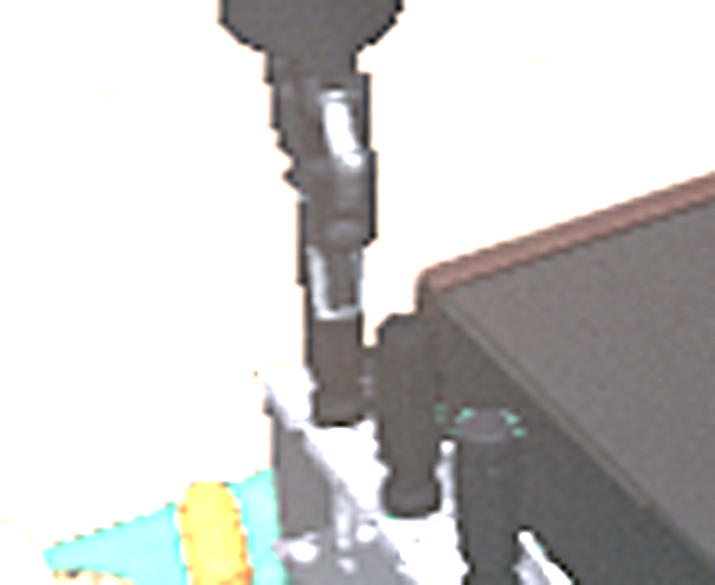

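>>> servo_tool([
  {"linear":[0,0,-4],"angular":[0,0,0],"gripper":-1},
  {"linear":[0,0,-9],"angular":[0,0,0],"gripper":-1},
  {"linear":[0,0,-12],"angular":[0,0,0],"gripper":-1},
  {"linear":[0,0,-12],"angular":[0,0,0],"gripper":-1},
  {"linear":[5,-1.2,-12],"angular":[0,0,0],"gripper":-1},
  {"linear":[12,-2.9,-12],"angular":[0,0,0],"gripper":-1},
  {"linear":[20,-4.9,-12],"angular":[0,0,0],"gripper":-1},
  {"linear":[28,-6.9,-12],"angular":[0,0,0],"gripper":-1},
  {"linear":[35,-8.6,-12],"angular":[0,0,0],"gripper":-1},
  {"linear":[39,-9.5,-12],"angular":[0,0,0],"gripper":-1},
  {"linear":[39,-9.5,-12],"angular":[0,0,0],"gripper":-1},
])

```text
time_s: 5.95
position: [0.4232, 0.3527, 0.1537]
tool_rot: [[-0.961, 0.278, 0.0], [0.278, 0.961, 0.0], [-0.0, 0.0, -1.0]]
ft_force: [0.5, -0.2, -2.1]
grip_width: 0.0271
```

Run:
```python
from h import *
from rig import env
s=env.observe();print(s["position"],s["ft_force"],s["grip_width"])
p=env.get_image("scene")
b=cv2.resize(p["frame"][90:190,200:300],None,fx=6,fy=6,interpolation=2)
cv2.imwrite("pics/m1.png",b)
```

```text
[0.42318621 0.35267517 0.15369234] [ 0.46166829 -0.1546749  -2.13449829] 0.027118763155594677
```

View pics/m1.png

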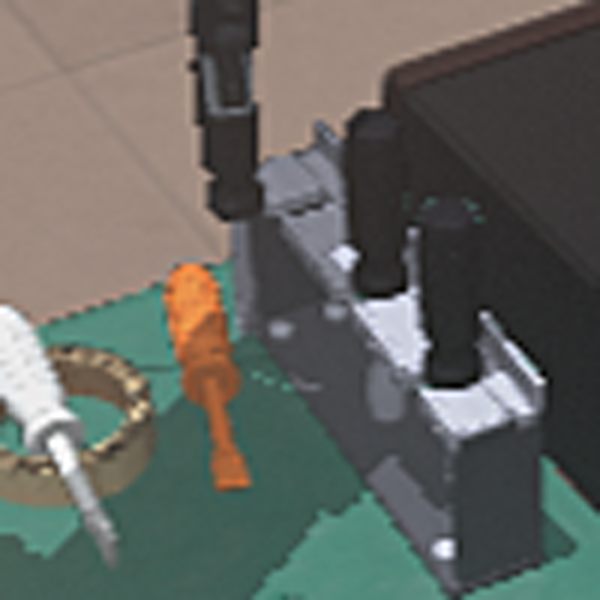

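>>> servo_tool([
  {"linear":[2,0,-20],"angular":[0,0,0],"gripper":-1},
  {"linear":[4,0,-50],"angular":[0,0,0],"gripper":-1},
  {"linear":[2,-8,-80],"angular":[0,0,0],"gripper":-1},
  {"linear":[-7,-25,-98],"angular":[0,0,0],"gripper":-1},
  {"linear":[-20,-60,-98],"angular":[0,0,0],"gripper":-1},
  {"linear":[-33,-100,-98],"angular":[0,0,0],"gripper":-1},
  {"linear":[-48,-145,-98],"angular":[0,0,0],"gripper":-1},
  {"linear":[-63,-190,-98],"angular":[0,0,0],"gripper":-1},
  {"linear":[-78,-235,-98],"angular":[0,0,0],"gripper":-1},
  {"linear":[-93,-280,-98],"angular":[0,0,0],"gripper":-1},
  {"linear":[-109,-325,-98],"angular":[0,0,0],"gripper":-1},
  {"linear":[-124,-370,-98],"angular":[0,0,0],"gripper":-1},
  {"linear":[-139,-415,-98],"angular":[0,0,0],"gripper":-1},
  {"linear":[-154,-460,-98],"angular":[0,0,0],"gripper":-1},
  {"linear":[-169,-505,-98],"angular":[0,0,0],"gripper":-1},
  {"linear":[-183,-550,-98],"angular":[0,0,0],"gripper":-1},
  {"linear":[-197,-590,-98],"angular":[0,0,0],"gripper":-1},
  {"linear":[-207,-618,-98],"angular":[0,0,0],"gripper":-1},
  {"linear":[-211,-632,-98],"angular":[0,0,0],"gripper":-1},
  {"linear":[-211,-632,-98],"angular":[0,0,0],"gripper":-1},
])

```text
time_s: 8.0
position: [0.4505, -0.3146, 0.2509]
tool_rot: [[-0.96, 0.28, -0.001], [0.28, 0.96, 0.0], [0.001, 0.0, -1.0]]
ft_force: [0.3, 0.1, -2.7]
grip_width: 0.0269
```

Run:
```python
from h import *
from rig import env
import pickle
s=env.observe();print(s["position"],s["ft_force"],s["grip_width"],s["q"])
d={}
for n,(r0,r1,c0,c1) in(("scene",(220,360,330,470)),("top",(120,240,340,460))):
    p=env.get_image(n);d[n]=p;cv2.imwrite(f"pics/n{n}.png",cv2.resize(p["frame"][r0:r1,c0:c1],None,fx=4.2,fy=4.2,interpolation=2))
pickle.dump(d,open("n.pkl","wb"))
```

```text
[ 0.45045084 -0.31463321  0.25092272] [ 0.25625175  0.06076948 -2.69150446] 0.02689884612157398 [-4.72780964e+01  2.02698241e+01  6.96837256e+01 -6.91743428e-03
  9.00885833e+01 -1.21017710e+02]
```

View pics/nscene.png

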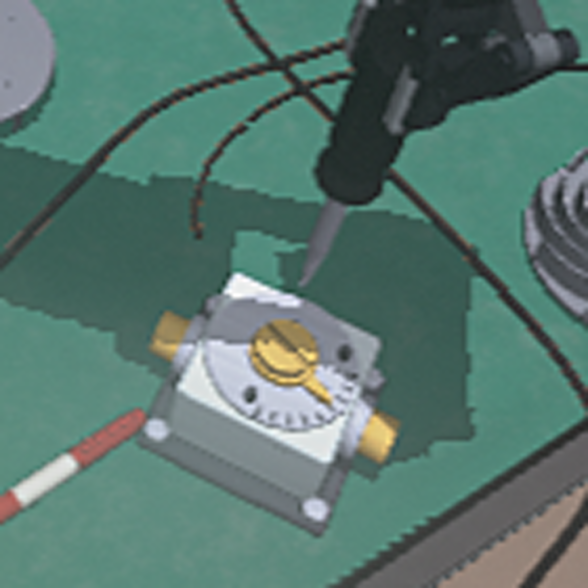

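View pics/ntop.png

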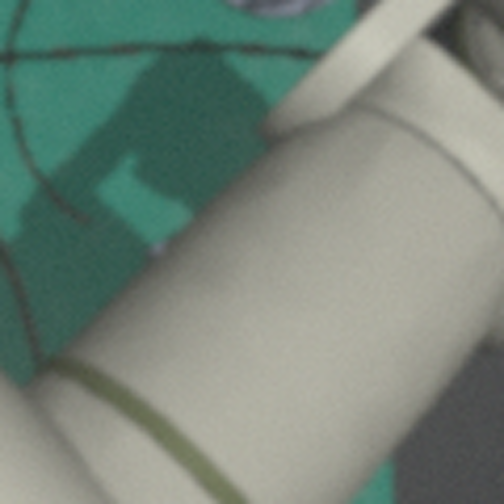

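Run:
```python
from h import *
import pickle
p=pickle.load(open("n.pkl","rb"))["scene"]
cv2.imwrite("pics/o1.png",cv2.resize(p["frame"][255:310,385:440],None,fx=10.5,fy=10.5,interpolation=2))
P=np.array([.4505,-.3146,.2509])
print(proj(p,[P+[0,0,-.122],P+[0,0,-.042],P]))
```

```text
[[405.25686116 287.29946574]
 [414.51856411 263.49897902]
 [419.99767032 249.41891241]]
```

View pics/o1.png

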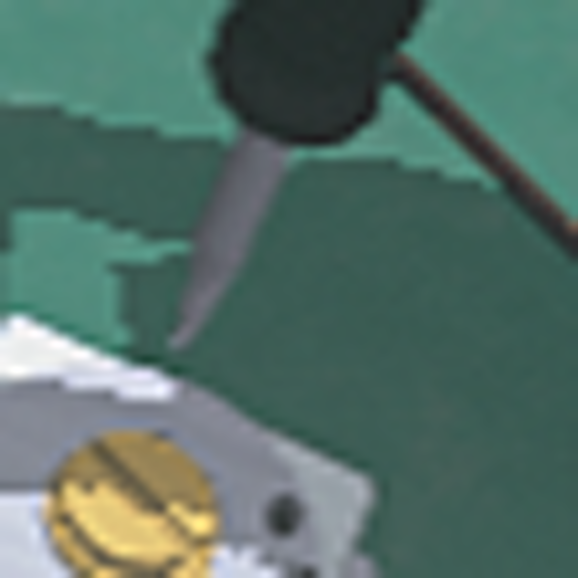

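>>> servo_tool([
  {"linear":[0,0,0],"angular":[0,0,8],"gripper":-1},
  {"linear":[0,0,0],"angular":[0,0,16],"gripper":-1},
  {"linear":[0,0,0],"angular":[0,0,24],"gripper":-1},
  {"linear":[0,0,0],"angular":[0,0,32],"gripper":-1},
  {"linear":[0,0,0],"angular":[0,0,40],"gripper":-1},
  {"linear":[0,0,0],"angular":[0,0,48],"gripper":-1},
  {"linear":[0,0,0],"angular":[0,0,56],"gripper":-1},
  {"linear":[0,0,0],"angular":[0,0,60],"gripper":-1},
  {"linear":[0,0,0],"angular":[0,0,60],"gripper":-1},
])

```text
time_s: 9.0
position: [0.4509, -0.3117, 0.252]
tool_rot: [[-0.241, 0.971, 0.0], [0.971, 0.241, -0.0], [-0.0, 0.0, -1.0]]
ft_force: [-0.4, 0.7, -1.4]
grip_width: 0.0271
```

Run:
```python
from h import *
from rig import env
s=env.observe();print(s["position"],s["q"])
p=env.get_image("scene");P=s["position"]
cv2.imwrite("pics/o2.png",cv2.resize(p["frame"][255:310,385:440],None,fx=10.5,fy=10.5,interpolation=2))
print(proj(p,[P+np.array([0,0,-.122])]))
```

```text
[ 0.45091505 -0.31173105  0.25195593] [-4.70406523e+01  2.00725518e+01  6.98164121e+01  1.19062868e-02
  9.00928861e+01 -6.09637601e+01]
[[404.52901728 285.82368051]]
```

View pics/o2.png

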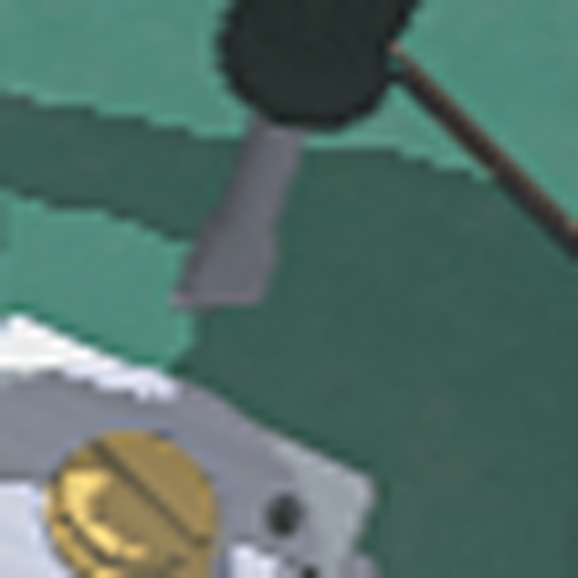

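>>> servo_tool([
  {"linear":[0,0,0],"angular":[0,0,8],"gripper":-1},
  {"linear":[0,0,0],"angular":[0,0,16],"gripper":-1},
  {"linear":[0,0,0],"angular":[0,0,24],"gripper":-1},
  {"linear":[0,0,0],"angular":[0,0,32],"gripper":-1},
  {"linear":[0,0,0],"angular":[0,0,40],"gripper":-1},
  {"linear":[0,0,0],"angular":[0,0,48],"gripper":-1},
  {"linear":[0,0,0],"angular":[0,0,56],"gripper":-1},
  {"linear":[0,0,0],"angular":[0,0,60],"gripper":-1},
  {"linear":[0,0,0],"angular":[0,0,60],"gripper":-1},
  {"linear":[0,0,0],"angular":[0,0,60],"gripper":-1},
])

```text
time_s: 10.05
position: [0.4507, -0.3127, 0.2517]
tool_rot: [[0.719, 0.695, 0.0], [0.695, -0.719, -0.0], [0.0, 0.0, -1.0]]
ft_force: [-0.1, -0.5, -1.9]
grip_width: 0.0274
```

Run:
```python
from h import *
from rig import env
s=env.observe();print(s["position"],s["q"],s["tool_rot"])
p=env.get_image("scene");P=s["position"]
cv2.imwrite("pics/o3.png",cv2.resize(p["frame"][255:310,385:440],None,fx=10.5,fy=10.5,interpolation=2))
print(proj(p,[P+np.array([0,0,-.122])]))
p=env.get_image("top")
cv2.imwrite("pics/o3t.png",cv2.resize(p["frame"][120:240,340:460],None,fx=4.5,fy=4.5,interpolation=2))
```

```text
[ 0.45073524 -0.31274463  0.25165533] [-4.71224358e+01  2.01353449e+01  6.97696591e+01  1.94240849e-04
  9.00915735e+01 -1.18660079e+00] [[ 7.18561405e-01  6.95463519e-01  4.31298604e-05]
 [ 6.95463520e-01 -7.18561403e-01 -4.14674022e-05]
 [ 2.15238758e-06  5.97921193e-05 -9.99999998e-01]]
[[404.78073357 286.33219572]]
```

View pics/o3.png

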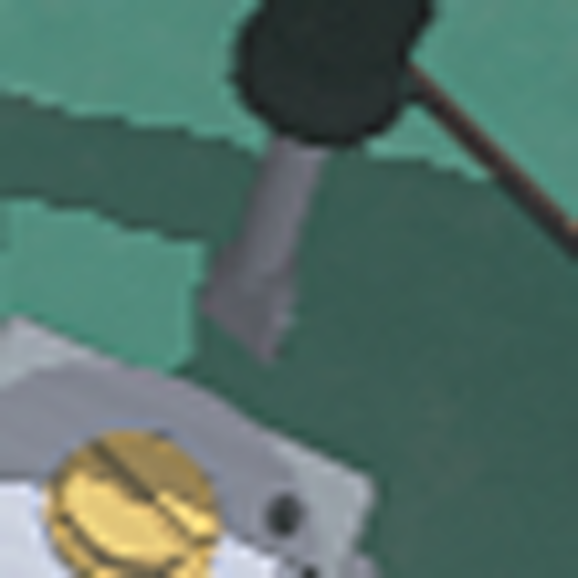

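View pics/o3t.png

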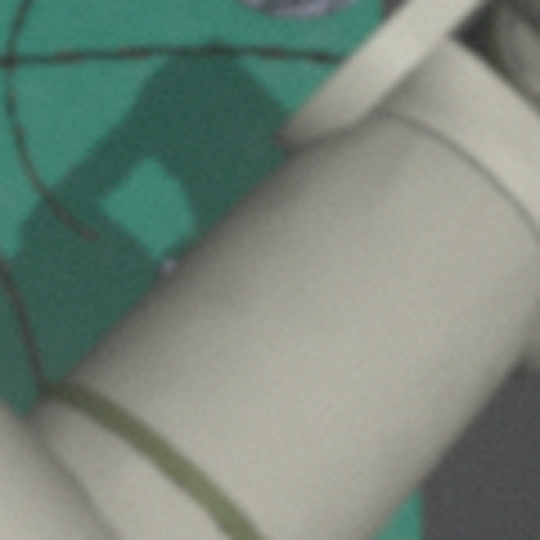

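Run:
```python
from h import *
import pickle
p=pickle.load(open("n.pkl","rb"))["scene"]
px=lambda x,y:np.array((385+(x+.5)/10.5-.5,255+(y+.5)/10.5-.5))
yaw=lambda a,b:np.degrees(np.arctan2(*(b-a)[[1,0]]))
a,b=[ray_z(p,px(*c),.07) for c in((100,445),(205,540))];print("slot",a,b,yaw(a,b))
s0=(a+b)/2
obs=[((.4505,-.3146,.2509),163.74,-1,px(178,345)),((.4509,-.3117,.2520),103.9,-1,px(172,300)),((.4509,-.3117,.2520),103.9,1,px(262,297)),
((.45073,-.31274,.25166),44.06,-1,px(203,305)),((.45073,-.31274,.25166),44.06,1,px(270,360))]
# beta at state3 ~92 -> tip ends: which sign fit
def res(v,out=False):
    a,b,c,be=v;r=[]
    for P,psi,sg,u in obs:
        t=np.radians(psi);ex=np.array([np.cos(t),np.sin(t),0]);ey=np.array([np.sin(t),-np.cos(t),0])
        th=np.radians(be+psi-44.06)
        X=np.array(P)+a*ex+b*ey+[0,0,c]+sg*.008*np.array([np.cos(th),np.sin(th),0])
        r.append(proj(p,X)[0]-u)
    return np.concatenate(r)
for be in(-92,92,270-180+20):
    r=least_squares(res,[0,0,-.122,be],x_scale=[.01,.01,.01,10]);print(r.x,r.cost,r.fun.round(2))
```

```text
slot [ 0.45030556 -0.29879981  0.07      ] [ 0.45382894 -0.32538619  0.07      ] -82.45082092897174
[ 2.06334033e-03  5.29838977e-03 -1.21227336e-01 -8.87537269e+01] 1.3332006357040576 [ 0.42  0.78  0.27  0.31 -0.17  0.33  0.96 -0.73  0.34  0.01]
[ 2.06334070e-03  5.29839023e-03 -1.21227337e-01 -8.87537177e+01] 1.3332006357043167 [ 0.42  0.78  0.27  0.31 -0.17  0.33  0.96 -0.73  0.34  0.01]
[ 2.06334017e-03  5.29838957e-03 -1.21227336e-01  2.71246269e+02] 1.3332006357042627 [ 0.42  0.78  0.27  0.31 -0.17  0.33  0.96 -0.73  0.34  0.01]
```

>>> servo_tool([
  {"linear":[-0.5,-2,10],"angular":[0,0,0],"gripper":-1},
  {"linear":[-1,-4,25],"angular":[0,0,0],"gripper":-1},
  {"linear":[-1,-5.4,38],"angular":[0,0,0],"gripper":-1},
  {"linear":[-1,-5.4,46],"angular":[0,0,0],"gripper":-1},
  {"linear":[-1,-5.4,48],"angular":[0,0,0],"gripper":-1},
  {"linear":[-1,-5.4,48],"angular":[0,0,0],"gripper":-1},
])

```text
time_s: 10.75
position: [0.4463, -0.3101, 0.2034]
tool_rot: [[0.721, 0.693, -0.0], [0.693, -0.721, 0.0], [-0.0, -0.0, -1.0]]
ft_force: [0.1, -0.4, -2.2]
grip_width: 0.0273
```

```bash
cat > look.py <<'E'
from h import *
from rig import env
import sys,pickle
n=sys.argv[1];k=int(sys.argv[2]) if len(sys.argv)>2 else 4
s=env.observe();print(s["position"],s["q"][5],s["ft_force"],s["wrist_torque"],s["time_s"])
f=[]
for i in range(k):
    p=env.get_image("scene");f.append(p["frame"].astype(float))
s2=env.observe();print(s2["position"])
p["frame"]=np.mean(f,0).astype(np.uint8);p["P"]=s2["position"];p["R"]=s2["tool_rot"];pickle.dump(p,open(n+".pkl","wb"))
cv2.imwrite(f"pics/{n}.png",cv2.resize(p["frame"][270:330,375:435],None,fx=10,fy=10,interpolation=2))
E
python3 look.py q1
```

```text
[ 0.44626591 -0.31005638  0.20343637] -1.146294184526605 [ 0.13267041 -0.39974026 -2.15153511] [0.01284635 0.00690996 0.0406093 ] 10.75
[ 0.44639097 -0.31019541  0.20403319]
```

View pics/q1.png

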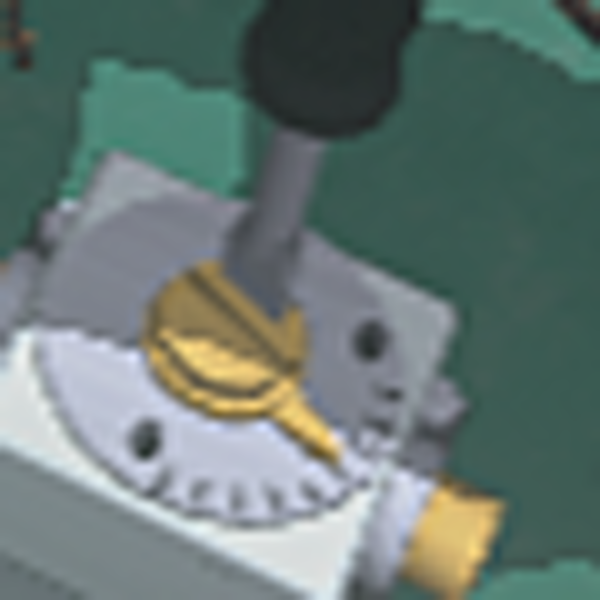

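Run:
```python
from h import *
import pickle
p=pickle.load(open("q1.pkl","rb"))
px=lambda x,y:np.array((375+(x+.5)/10-.5,270+(y+.5)/10-.5))
yaw=lambda a,b:np.degrees(np.arctan2(*(b-a)[[1,0]]))
a,b=[ray_z(p,px(*c),.07) for c in((193,275),(295,362))];s=(a+b)/2;print("slot",s,yaw(a,b),np.linalg.norm(a-b))
z=p["P"][2]-.1215
c,d=[ray_z(p,px(*c),z) for c in((222,265),(280,318))];t=(c+d)/2;print("tip",t,yaw(c,d),np.linalg.norm(c-d))
R=np.array(p["R"]);print("diff tool mm",(R.T@(s-t))*1000)
# unoccluded slot/pointer, averaged scene0, warp to metric plane at z=.07
d0=pickle.load(open("avg0.pkl","rb"))
for n in("scene","top"):
    q=d0[n]
    W=[(.4511+dx,-.3119+dy) for dx,dy in((-.04,-.04),(.04,-.04),(.04,.04),(-.04,.04))]
    src=proj(q,[(x,y,.07) for x,y in W]).astype(np.float32)
    dst=np.float32([(400,400),(400,0),(0,0),(0,400)])[[0,1,2,3]]
    # x up, y left: px col=(ymax-y), row=(xmax-x)
    dst=np.float32([((-.2719-y)/.08*400,(.4911-x)/.08*400) for x,y in W])
    H=cv2.getPerspectiveTransform(src,dst)
    im=cv2.warpPerspective(q["frame"],H,(400,400),flags=cv2.INTER_CUBIC)
    cv2.imwrite(f"pics/w{n}.png",im)
cv2.imwrite("pics/w.png",np.hstack([cv2.imread("pics/wscene.png"),cv2.imread("pics/wtop.png")]))
```

```text
slot [ 0.45193198 -0.31187768  0.07      ] -80.42321105251406 0.026559265747448303
tip [ 0.45035385 -0.31219274  0.08253319] -83.00122912887174 0.015488318659452884
diff tool mm [ 1.35669109  0.85306424 12.53404608]
```

View pics/w.png

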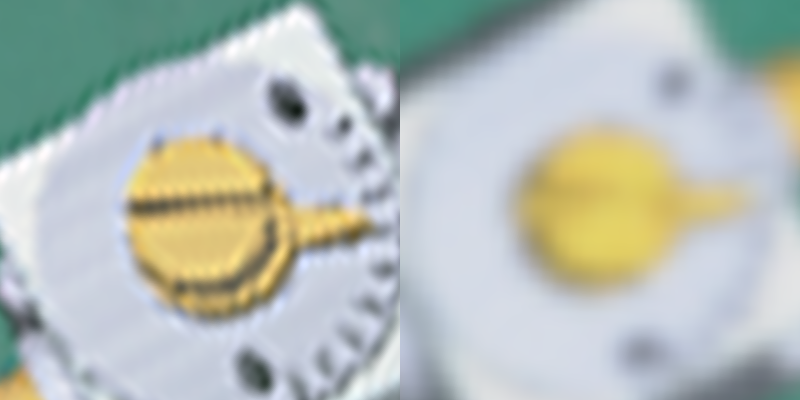

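>>> servo_tool([
  {"linear":[-0.6,-0.5,4],"angular":[0,0,0],"gripper":-1},
  {"linear":[-0.6,-0.5,8],"angular":[0,0,0],"gripper":-1},
  {"linear":[-0.6,-0.5,10],"angular":[0,0,0],"gripper":-1},
  {"linear":[-0.6,-0.5,10.5],"angular":[0,0,0],"gripper":-1},
  {"linear":[-0.6,-0.5,10.5],"angular":[0,0,0],"gripper":-1},
])

```text
time_s: 11.45
position: [0.4454, -0.3101, 0.1929]
tool_rot: [[0.721, 0.693, -0.0], [0.693, -0.721, 0.0], [-0.0, -0.0, -1.0]]
ft_force: [0.2, 0.1, -1.9]
grip_width: 0.0271
```

```bash
python3 look.py q2 2
```

```text
[ 0.44544981 -0.31005935  0.19294091] -1.1981017194114587 [ 0.24789484  0.1199714  -1.90483912] [ 0.01135928 -0.01082089  0.01246811] 11.45
[ 0.44551097 -0.31011713  0.19314761]
```

View pics/q2.png

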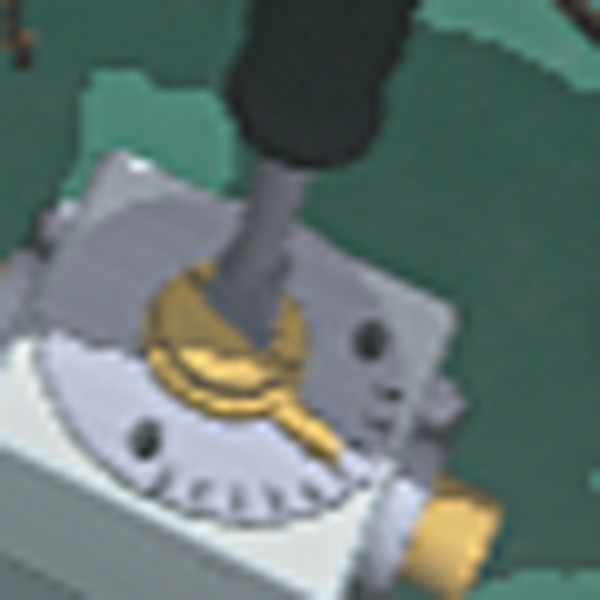

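>>> servo_tool([
  {"linear":[0,0,0.7],"angular":[0,0,0],"gripper":-1},
  {"linear":[0,0,1.4],"angular":[0,0,0],"gripper":-1},
  {"linear":[0,0,2],"angular":[0,0,0],"gripper":-1},
  {"linear":[0,0,2],"angular":[0,0,0],"gripper":-1},
])

```text
time_s: 11.95
position: [0.4454, -0.31, 0.1909]
tool_rot: [[0.721, 0.693, -0.0], [0.693, -0.721, 0.0], [-0.0, -0.0, -1.0]]
ft_force: [-0.2, -0.2, -1.8]
grip_width: 0.0274
```

>>> servo_tool([
  {"linear":[0,0,0.7],"angular":[0,0,0],"gripper":-1},
  {"linear":[0,0,1.4],"angular":[0,0,0],"gripper":-1},
  {"linear":[0,0,1.5],"angular":[0,0,0],"gripper":-1},
])

```text
time_s: 12.25
position: [0.4454, -0.31, 0.1894]
tool_rot: [[0.721, 0.693, -0.0], [0.693, -0.721, 0.0], [0.0, -0.0, -1.0]]
ft_force: [-0.1, 0.3, -2.1]
grip_width: 0.0274
```

>>> servo_tool([
  {"linear":[0,0,0.7],"angular":[0,0,0],"gripper":-1},
  {"linear":[0,0,1.4],"angular":[0,0,0],"gripper":-1},
  {"linear":[0,0,1.5],"angular":[0,0,0],"gripper":-1},
])

```text
time_s: 12.55
position: [0.4454, -0.31, 0.1879]
tool_rot: [[0.721, 0.693, -0.0], [0.693, -0.721, 0.0], [0.0, -0.0, -1.0]]
ft_force: [0.4, -0.1, -1.6]
grip_width: 0.0273
```

```bash
python3 look.py q3 2
```

```text
[ 0.44544532 -0.31004194  0.18793515] -1.1977686273696841 [ 0.38783933 -0.05630809 -1.56973782] [-0.02146881 -0.03043973 -0.04032374] 12.55
[ 0.44546624 -0.31004371  0.18801685]
```

View pics/q3.png

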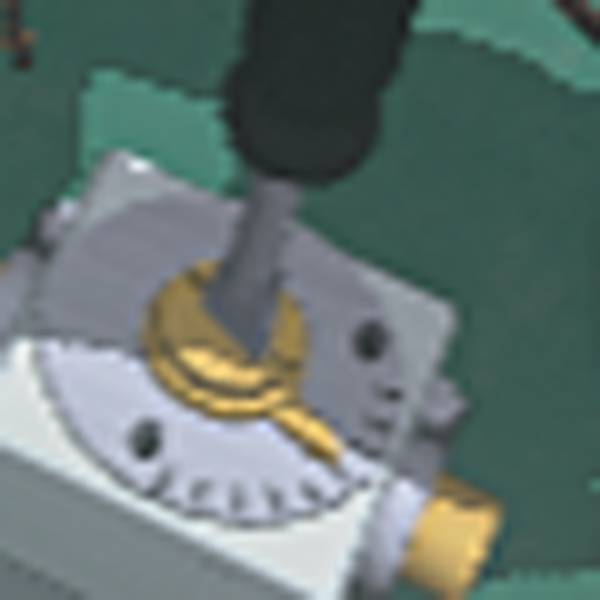

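>>> servo_tool([
  {"linear":[0,0,0.5],"angular":[0,0,0],"gripper":-1},
  {"linear":[0,0,1.0],"angular":[0,0,0],"gripper":-1},
  {"linear":[0,0,1.5],"angular":[0,0,0],"gripper":-1},
])

```text
time_s: 12.95
position: [0.4455, -0.31, 0.1865]
tool_rot: [[0.721, 0.693, 0.0], [0.693, -0.721, -0.0], [0.0, 0.0, -1.0]]
ft_force: [0.1, -0.3, -0.6]
grip_width: 0.0271
```

```bash
python3 look.py q4 2
```

```text
[ 0.44547391 -0.3100349   0.18649638] -1.1984675869386858 [ 0.08399622 -0.29125212 -0.64693557] [ 0.04896608 -0.0679096   0.00065046] 12.95
[ 0.44545771 -0.31004277  0.18647799]
```

View pics/q4.png

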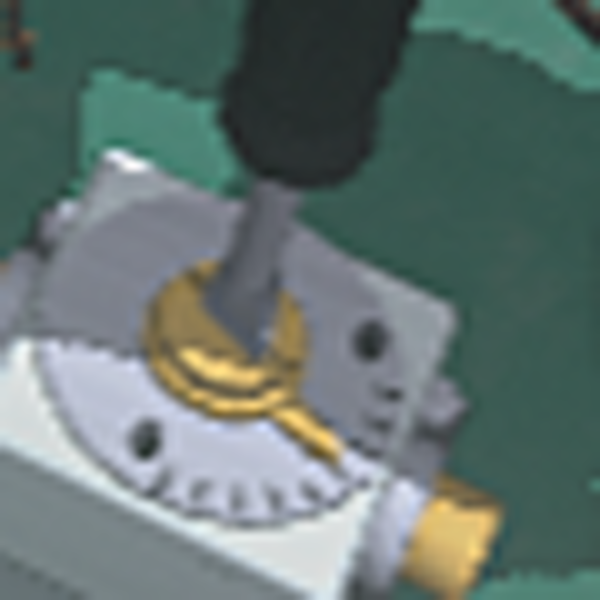

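>>> servo_tool([
  {"linear":[0,0,0.5],"angular":[0,0,0],"gripper":-1},
  {"linear":[0,0,1.0],"angular":[0,0,0],"gripper":-1},
  {"linear":[0,0,1.0],"angular":[0,0,0],"gripper":-1},
])

```text
time_s: 13.35
position: [0.4455, -0.3101, 0.1856]
tool_rot: [[0.721, 0.693, 0.0], [0.693, -0.721, -0.0], [0.0, 0.0, -1.0]]
ft_force: [0.1, -0.4, -0.9]
grip_width: 0.0271
```

>>> servo_tool([
  {"linear":[0,0,0.5],"angular":[0,0,0],"gripper":-1},
  {"linear":[0,0,1.0],"angular":[0,0,0],"gripper":-1},
  {"linear":[0,0,1.0],"angular":[0,0,0],"gripper":-1},
])

```text
time_s: 13.65
position: [0.4456, -0.3102, 0.1853]
tool_rot: [[0.721, 0.693, 0.001], [0.693, -0.721, -0.001], [-0.0, 0.001, -1.0]]
ft_force: [-0.8, 0.3, 5.8]
grip_width: 0.0272
```

```bash
python3 look.py q5 2
```

```text
[ 0.44559362 -0.31020159  0.18527769] -1.1984684199785935 [-0.84572437  0.3056847   5.78335014] [0.21202018 0.21768232 0.04315663] 13.65
[ 0.44559091 -0.31019507  0.18530108]
```

View pics/q5.png

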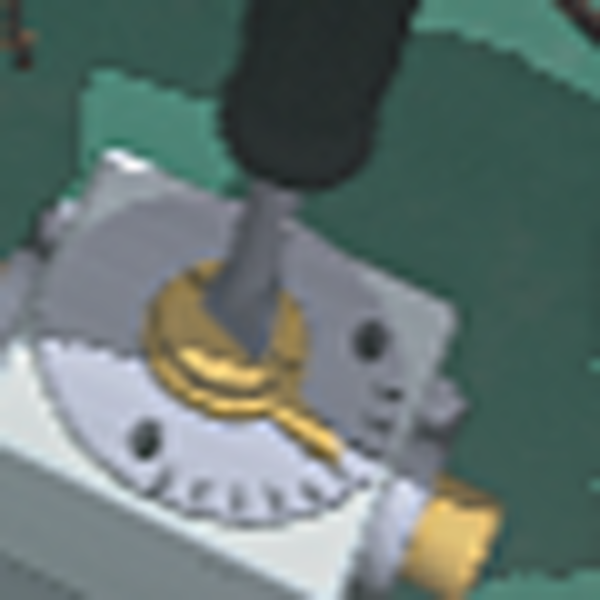

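>>> servo_tool([
  {"linear":[0,0,-1],"angular":[0,0,0],"gripper":-1},
  {"linear":[0.45,-0.16,-1.2],"angular":[0,0,5],"gripper":-1},
  {"linear":[0.91,-0.29,-1.2],"angular":[0,0,10],"gripper":-1},
  {"linear":[1.38,-0.37,-1.2],"angular":[0,0,15],"gripper":-1},
  {"linear":[1.85,-0.41,-1.2],"angular":[0,0,20],"gripper":-1},
  {"linear":[1.85,-0.41,-1.2],"angular":[0,0,20],"gripper":-1},
])

```text
time_s: 14.35
position: [0.4466, -0.3086, 0.1856]
tool_rot: [[0.915, 0.404, 0.0], [0.404, -0.915, -0.0], [0.0, 0.0, -1.0]]
ft_force: [0.9, -1.0, -1.2]
grip_width: 0.0272
```

```bash
python3 look.py q6 2
```

```text
[ 0.44664735 -0.30860395  0.18560616] 19.040574516841215 [ 0.86924545 -0.99171349 -1.22432741] [-0.23780914 -0.33374901  0.02542138] 14.35
[ 0.44657019 -0.30862467  0.185623  ]
```

View pics/q6.png

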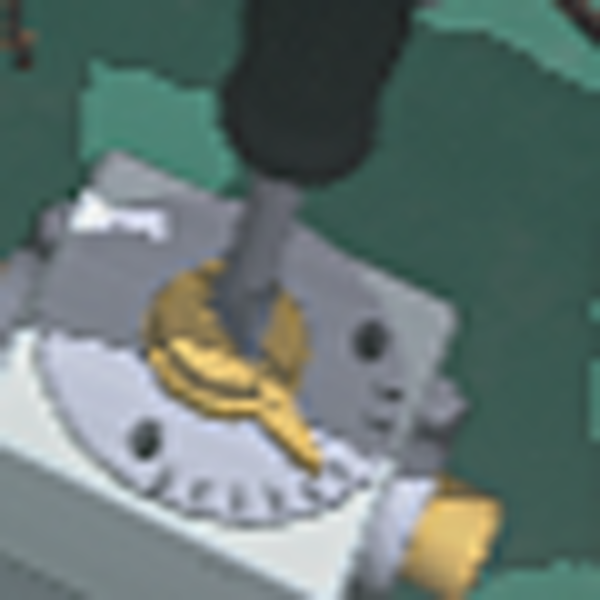

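>>> servo_tool([
  {"linear":[0.45,-0.16,0],"angular":[0,0,5],"gripper":-1},
  {"linear":[0.91,-0.29,0],"angular":[0,0,10],"gripper":-1},
  {"linear":[1.47,-0.38,0],"angular":[0,0,16],"gripper":-1},
  {"linear":[1.85,-0.41,0],"angular":[0,0,20],"gripper":-1},
  {"linear":[2.24,-0.42,0],"angular":[0,0,24],"gripper":-1},
  {"linear":[2.6,-0.4,0],"angular":[0,0,28],"gripper":-1},
  {"linear":[3.0,-0.35,0],"angular":[0,0,32],"gripper":-1},
  {"linear":[3.0,-0.35,0],"angular":[0,0,32],"gripper":-1},
])

```text
time_s: 15.25
position: [0.4491, -0.3069, 0.1856]
tool_rot: [[0.99, -0.141, -0.0], [-0.141, -0.99, 0.0], [-0.0, -0.0, -1.0]]
ft_force: [0.9, -0.5, -1.6]
grip_width: 0.0275
```

```bash
python3 look.py q7 2
```

```text
[ 0.4490776  -0.30694016  0.18561089] 51.25695806689868 [ 0.9083257  -0.50233129 -1.55623168] [-0.139895   -0.2292109   0.02790989] 15.25
[ 0.44905244 -0.30695145  0.18561223]
```

View pics/q7.png

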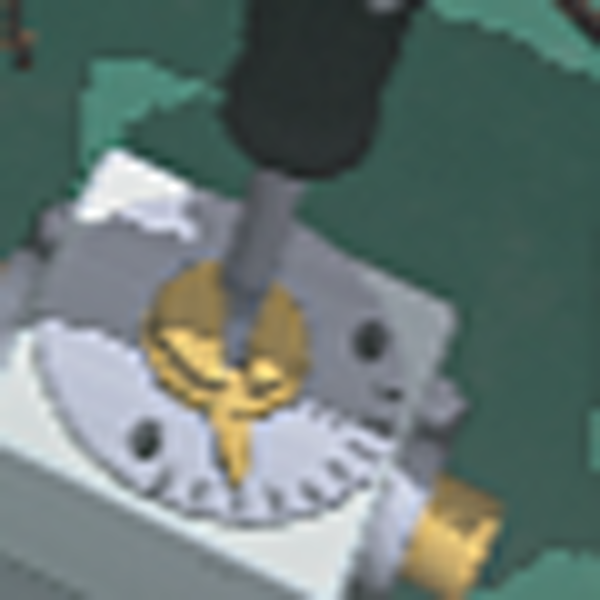

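>>> servo_tool([
  {"linear":[0.45,-0.16,0],"angular":[0,0,5],"gripper":-1},
  {"linear":[0.91,-0.29,0],"angular":[0,0,10],"gripper":-1},
  {"linear":[1.38,-0.37,0],"angular":[0,0,15],"gripper":-1},
  {"linear":[1.38,-0.37,0],"angular":[0,0,15],"gripper":-1},
])

```text
time_s: 15.75
position: [0.4505, -0.3067, 0.1856]
tool_rot: [[0.92, -0.392, -0.0], [-0.392, -0.92, 0.0], [-0.0, -0.0, -1.0]]
ft_force: [1.1, -0.1, -0.7]
grip_width: 0.0272
```

```bash
python3 look.py q8 1
```

```text
[ 0.45051335 -0.30670848  0.18562365] 66.37297673186315 [ 1.13384909 -0.12311649 -0.7024583 ] [-0.06453502 -0.26457405  0.04479847] 15.75
[ 0.45047603 -0.30672474  0.18561333]
```

View pics/q8.png

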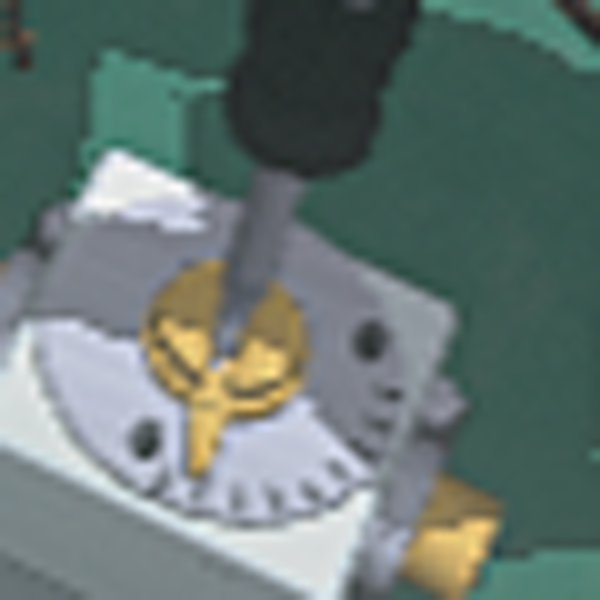

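Pointer nearing the front pin; continue in small turns, watching the torque.

>>> servo_tool([
  {"linear":[0.45,-0.16,0],"angular":[0,0,5],"gripper":-1},
  {"linear":[0.91,-0.29,0],"angular":[0,0,10],"gripper":-1},
  {"linear":[0.91,-0.29,0],"angular":[0,0,10],"gripper":-1},
])

```text
time_s: 16.1
position: [0.4515, -0.3068, 0.1856]
tool_rot: [[0.839, -0.545, -0.0], [-0.545, -0.839, 0.0], [-0.0, -0.0, -1.0]]
ft_force: [0.8, 0.5, -2.4]
grip_width: 0.027
```

```bash
python3 look.py q9 1
```

```text
[ 0.4514509  -0.30680333  0.18562609] 76.38054329531786 [ 0.79645329  0.48904653 -2.43808743] [-0.02516545 -0.2724481   0.07121644] 16.1
[ 0.45143892 -0.30677682  0.18564937]
```

View pics/q9.png

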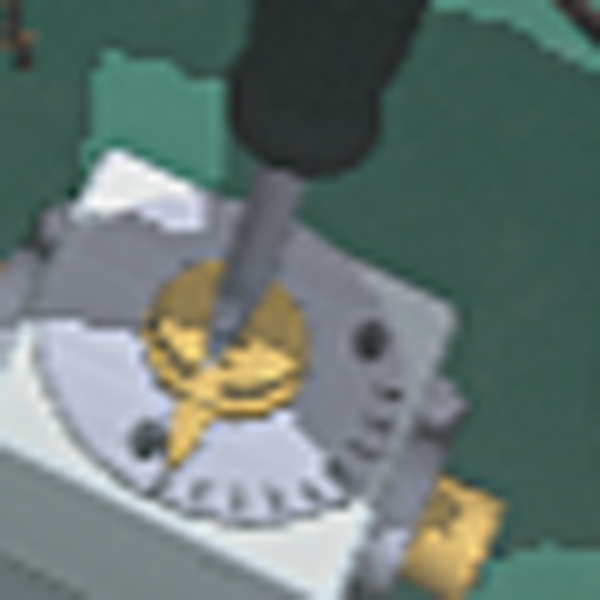

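>>> servo_tool([
  {"linear":[0.27,-0.1,0],"angular":[0,0,3],"gripper":-1},
  {"linear":[0.45,-0.16,0],"angular":[0,0,5],"gripper":-1},
  {"linear":[0.45,-0.16,0],"angular":[0,0,5],"gripper":-1},
])

```text
time_s: 16.45
position: [0.4519, -0.307, 0.1856]
tool_rot: [[0.789, -0.615, -0.0], [-0.615, -0.789, 0.0], [-0.0, 0.0, -1.0]]
ft_force: [-0.4, -1.0, -3.6]
grip_width: 0.0271
```

```bash
python3 look.py q10 1
```

```text
[ 0.45190941 -0.30696886  0.18563782] 81.34038666943516 [-0.37720713 -1.03231832 -3.56982433] [-0.06829468 -0.30675907  0.20391959] 16.45
[ 0.45189582 -0.30694605  0.18563773]
```

View pics/q10.png

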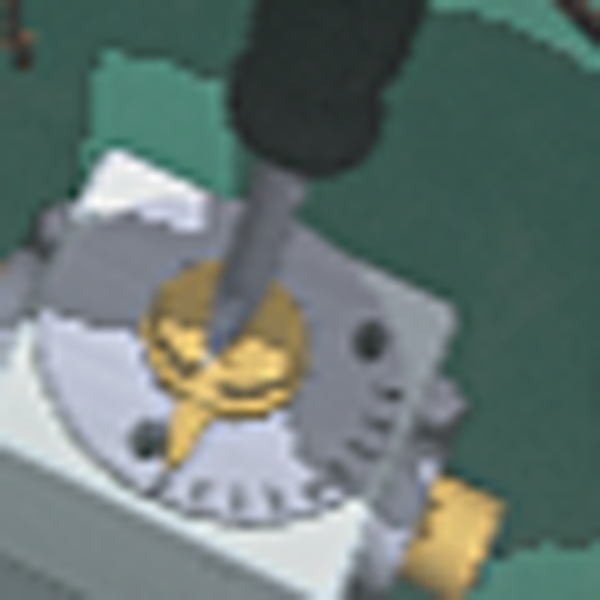

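>>> servo_tool([
  {"linear":[-0.26,0.1,0],"angular":[0,0,-3],"gripper":-1},
  {"linear":[-0.52,0.24,0],"angular":[0,0,-6],"gripper":-1},
  {"linear":[-0.52,0.24,0],"angular":[0,0,-6],"gripper":-1},
  {"linear":[-0.52,0.24,-3],"angular":[0,0,-6],"gripper":-1},
  {"linear":[-0.52,0.24,-8],"angular":[0,0,-6],"gripper":-1},
  {"linear":[-0.52,0.24,-20],"angular":[0,0,-6],"gripper":-1},
  {"linear":[-0.52,0.24,-40],"angular":[0,0,-6],"gripper":-1},
  {"linear":[-0.52,0.24,-60],"angular":[0,0,-6],"gripper":-1},
  {"linear":[-0.52,0.24,-65],"angular":[0,0,-6],"gripper":-1},
  {"linear":[-0.52,0.24,-65],"angular":[0,0,-6],"gripper":-1},
])

```text
time_s: 17.5
position: [0.4514, -0.3069, 0.2512]
tool_rot: [[0.847, -0.532, 0.001], [-0.532, -0.847, -0.001], [0.001, 0.0, -1.0]]
ft_force: [-0.4, 0.1, -2.4]
grip_width: 0.0273
```

```bash
python3 look.py q11 2
python3 - <<'E'
from h import *
import pickle
p=pickle.load(open("q11.pkl","rb"))
cv2.imwrite("pics/q11b.png",cv2.resize(p["frame"][235:335,360:460],None,fx=6,fy=6,interpolation=2))
E
```

```text
[ 0.45140678 -0.30689704  0.25124097] 75.51144758636384 [-0.38781465  0.09392588 -2.36734793] [0.02996072 0.01203915 0.0002102 ] 17.5
[ 0.45105238 -0.30654374  0.24980814]
```

View pics/q11b.png

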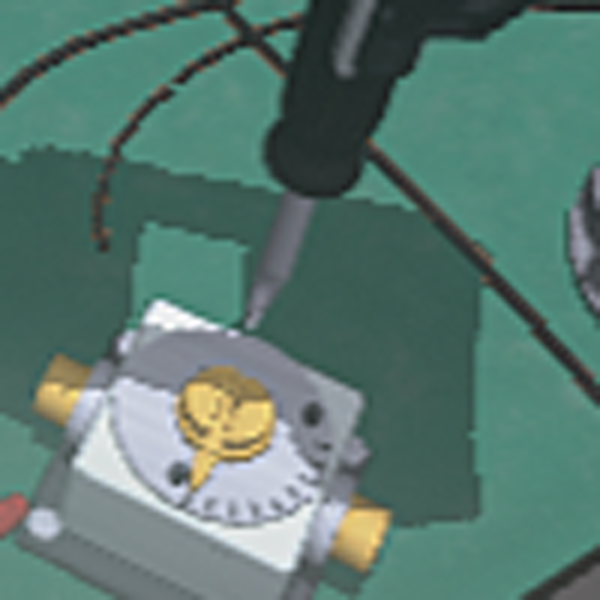

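>>> servo_tool([
  {"linear":[-6,-9,0],"angular":[0,0,-8],"gripper":-1},
  {"linear":[-18,-26,0],"angular":[0,0,-16],"gripper":-1},
  {"linear":[-34,-49,0],"angular":[0,0,-24],"gripper":-1},
  {"linear":[-51,-74,0],"angular":[0,0,-32],"gripper":-1},
  {"linear":[-68,-99,0],"angular":[0,0,-40],"gripper":-1},
  {"linear":[-85,-124,0],"angular":[0,0,-48],"gripper":-1},
  {"linear":[-102,-148,0],"angular":[0,0,-56],"gripper":-1},
  {"linear":[-119,-173,0],"angular":[0,0,-64],"gripper":-1},
  {"linear":[-136,-198,0],"angular":[0,0,-72],"gripper":-1},
  {"linear":[-153,-222,0],"angular":[0,0,-80],"gripper":-1},
  {"linear":[-170,-247,0],"angular":[0,0,-88],"gripper":-1},
  {"linear":[-187,-272,0],"angular":[0,0,-96],"gripper":-1},
  {"linear":[-204,-296,0],"angular":[0,0,-104],"gripper":-1},
  {"linear":[-221,-321,0],"angular":[0,0,-112],"gripper":-1},
  {"linear":[-238,-346,0],"angular":[0,0,-120],"gripper":-1},
  {"linear":[-255,-370,0],"angular":[0,0,-128],"gripper":-1},
  {"linear":[-272,-395,0],"angular":[0,0,-136],"gripper":-1},
  {"linear":[-286,-415,0],"angular":[0,0,-144],"gripper":-1},
  {"linear":[-296,-430,0],"angular":[0,0,-150],"gripper":-1},
  {"linear":[-300,-435,0],"angular":[0,0,-150],"gripper":-1},
])

```text
time_s: 19.6
position: [0.4282, 0.2223, 0.2497]
tool_rot: [[-0.469, 0.883, -0.002], [0.883, 0.469, -0.0], [0.001, -0.002, -1.0]]
ft_force: [-0.5, -0.8, -2.5]
grip_width: 0.027
```

Run:
```python
from h import *
from rig import env
s=env.observe();R=np.array(s["tool_rot"]);P=np.array(s["position"]);print(P,s["q"],s["grip_width"])
print("yaw",np.degrees(np.arctan2(R[1,0],R[0,0])), "d",1000*R.T@(np.array([.4232,.3527,.2515])-P))
```

```text
[0.42821339 0.22225856 0.24968849] [ 1.33299197e+01  1.33569190e+01  7.98866405e+01  8.72570035e-03
  8.68727388e+01 -1.46723240e+01] 0.0270390370442361
yaw 118.00172233702173 d [117.52606713  56.81207381  -1.84317151]
```

>>> servo_tool([
  {"linear":[15,7,0],"angular":[0,0,-8],"gripper":-1},
  {"linear":[40,19,0],"angular":[0,0,-16],"gripper":-1},
  {"linear":[70,34,0],"angular":[0,0,-24],"gripper":-1},
  {"linear":[95,46,0],"angular":[0,0,-32],"gripper":-1},
  {"linear":[111,54,0],"angular":[0,0,-40],"gripper":-1},
  {"linear":[117.5,56.8,0],"angular":[0,0,-45.7],"gripper":-1},
  {"linear":[117.5,56.8,0],"angular":[0,0,-45.7],"gripper":-1},
  {"linear":[117.5,56.8,0],"angular":[0,0,-45.7],"gripper":-1},
  {"linear":[117.5,56.8,0],"angular":[0,0,-45.7],"gripper":-1},
])

```text
time_s: 20.5
position: [0.4243, 0.3507, 0.2506]
tool_rot: [[-0.958, 0.287, -0.0], [0.287, 0.958, -0.0], [0.0, -0.0, -1.0]]
ft_force: [0.2, 0.1, -1.5]
grip_width: 0.0269
```

Run:
```python
from h import *
from rig import env
import pickle
f=[];g=[]
for i in range(4):
    p=env.get_image("scene");f.append(p["frame"].astype(float))
    t=env.get_image("top");g.append(t["frame"].astype(float))
p["frame"]=np.mean(f,0).astype(np.uint8);t["frame"]=np.mean(g,0).astype(np.uint8)
pickle.dump((p,t),open("r.pkl","wb"))
s=env.observe();R=np.array(s["tool_rot"]);P=np.array(s["position"]);print(P,np.degrees(np.arctan2(R[1,0],R[0,0])),R[:,2])
print(1000*R.T@(np.array([.4232,.3527,.1537])-P),s["time_s"])
cv2.imwrite("pics/r1.png",cv2.resize(p["frame"][40:190,195:305],None,fx=4,fy=4,interpolation=2))
cv2.imwrite("pics/r2.png",np.hstack([cv2.resize(p["frame"][275:355,355:435],None,fx=5,fy=5,interpolation=2),cv2.resize(t["frame"][145:225,365:445],None,fx=5,fy=5,interpolation=2)]))
```

```text
[0.42414078 0.3514383  0.2507729 ] 163.52929441898547 [ 5.86944485e-05  4.30827764e-05 -9.99999997e-01]
[ 1.26417576  0.9375672  97.07289525] 20.9
```

View pics/r1.png

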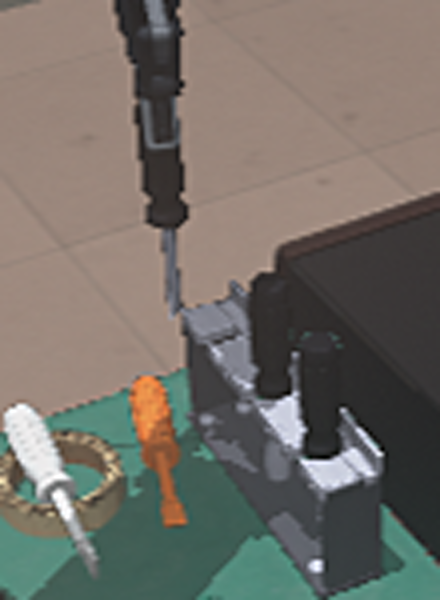

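View pics/r2.png

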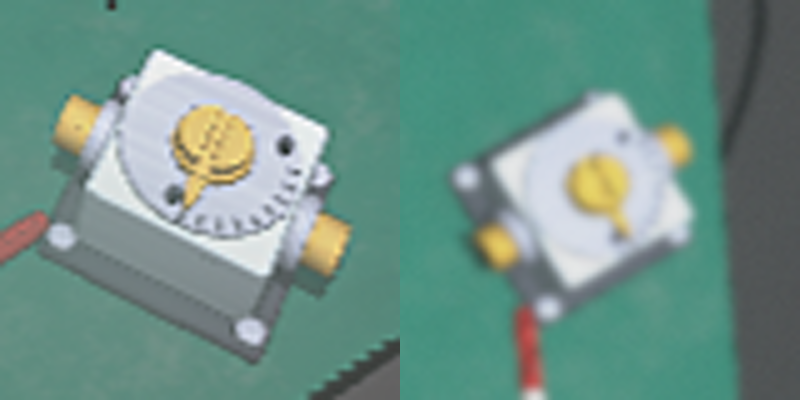

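>>> servo_tool([
  {"linear":[1.3,0.9,20],"angular":[0,0,0],"gripper":-1},
  {"linear":[1.3,0.9,50],"angular":[0,0,0],"gripper":-1},
  {"linear":[1.3,0.9,75],"angular":[0,0,0],"gripper":-1},
  {"linear":[1.3,0.9,90],"angular":[0,0,0],"gripper":-1},
  {"linear":[1.3,0.9,97],"angular":[0,0,0],"gripper":-1},
  {"linear":[1.3,0.9,97],"angular":[0,0,0],"gripper":-1},
  {"linear":[1.3,0.9,97],"angular":[0,0,0],"gripper":-1},
])

```text
time_s: 21.6
position: [0.4236, 0.353, 0.1546]
tool_rot: [[-0.959, 0.283, 0.001], [0.283, 0.959, 0.001], [-0.001, 0.001, -1.0]]
ft_force: [-0.6, -0.1, -2.0]
grip_width: 0.0271
```

Run:
```python
from h import *
from rig import env
s=env.observe();R=np.array(s["tool_rot"]);P=np.array(s["position"]);print(P,np.degrees(np.arctan2(R[1,0],R[0,0])),s["ft_force"])
print(1000*R.T@(np.array([.4641,.3511,.1537])-P))
p=env.get_image("scene")
b=cv2.resize(p["frame"][90:190,200:300],None,fx=6,fy=6,interpolation=2)
cv2.imwrite("pics/s1.png",b)
```

```text
[0.42355058 0.35298313 0.15458443] 163.5527167585204 [-0.60283036 -0.14564691 -1.96498701]
[-39.4223757    9.67387273   0.93595832]
```

View pics/s1.png

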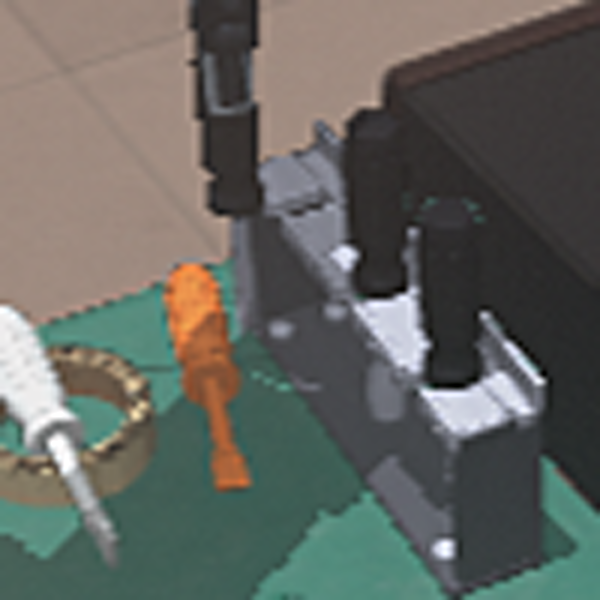

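>>> servo_tool([
  {"linear":[-5,1.2,0],"angular":[0,0,0],"gripper":-1},
  {"linear":[-11,2.7,0],"angular":[0,0,0],"gripper":-1},
  {"linear":[-17,4.2,0],"angular":[0,0,0],"gripper":-1},
  {"linear":[-23,5.6,0],"angular":[0,0,0],"gripper":-1},
  {"linear":[-29,7.1,0],"angular":[0,0,0],"gripper":-1},
  {"linear":[-35,8.6,0],"angular":[0,0,0],"gripper":-1},
  {"linear":[-39,9.6,0],"angular":[0,0,0],"gripper":-1},
  {"linear":[-39,9.6,0],"angular":[0,0,0],"gripper":-1},
])

```text
time_s: 22.45
position: [0.4638, 0.3508, 0.1536]
tool_rot: [[-0.959, 0.283, 0.0], [0.283, 0.959, -0.0], [-0.0, -0.0, -1.0]]
ft_force: [0.3, -0.6, -2.2]
grip_width: 0.027
```

Run:
```python
from h import *
from rig import env
s=env.observe();R=np.array(s["tool_rot"]);P=np.array(s["position"]);print(P,s["ft_force"],s["wrist_torque"])
p=env.get_image("scene")
b=cv2.resize(p["frame"][90:190,200:300],None,fx=6,fy=6,interpolation=2)
cv2.imwrite("pics/s2.png",b)
```

```text
[0.46379516 0.35082569 0.15357822] [ 0.3409675  -0.60380048 -2.18106401] [ 0.01467684 -0.0240167   0.00921584]
```

View pics/s2.png

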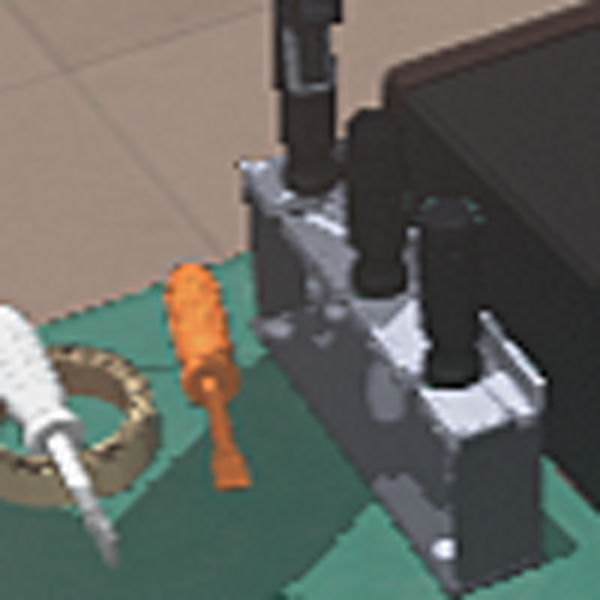

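In place with no contact force. Lower until the collar rests.

>>> servo_tool([
  {"linear":[0,0,4],"angular":[0,0,0],"gripper":-1},
  {"linear":[0,0,8],"angular":[0,0,0],"gripper":-1},
  {"linear":[0,0,10.5],"angular":[0,0,0],"gripper":-1},
  {"linear":[0,0,11.2],"angular":[0,0,0],"gripper":-1},
  {"linear":[0,0,11.2],"angular":[0,0,0],"gripper":-1},
])

```text
time_s: 23.0
position: [0.4632, 0.3509, 0.1424]
tool_rot: [[-0.959, 0.283, -0.0], [0.283, 0.959, -0.0], [0.0, -0.0, -1.0]]
ft_force: [-0.4, 0.1, -1.2]
grip_width: 0.0271
```

>>> servo_tool([
  {"linear":[0,0,0.6],"angular":[0,0,0],"gripper":-1},
  {"linear":[0,0,1.0],"angular":[0,0,0],"gripper":-1},
  {"linear":[0,0,1.0],"angular":[0,0,0],"gripper":-1},
])

```text
time_s: 23.3
position: [0.4635, 0.351, 0.142]
tool_rot: [[-0.959, 0.283, 0.001], [0.283, 0.959, 0.0], [-0.001, 0.001, -1.0]]
ft_force: [0.7, -0.1, 2.8]
grip_width: 0.0273
```

Collar is bearing on the shelf (+5 N). Open part-way and let it settle, then rise.

>>> servo_tool([
  {"linear":[0,0,0.5],"angular":[0,0,0],"gripper":-0.3},
  {"linear":[0,0,0.5],"angular":[0,0,0],"gripper":-0.1},
  {"linear":[0,0,0.5],"angular":[0,0,0],"gripper":0.1},
  {"linear":[0,0,0.5],"angular":[0,0,0],"gripper":0.3},
  {"linear":[0,0,0.5],"angular":[0,0,0],"gripper":0.3},
  {"linear":[0,0,0.5],"angular":[0,0,0],"gripper":0.3},
  {"linear":[0,0,0.5],"angular":[0,0,0],"gripper":0.3},
])

```text
time_s: 24.0
position: [0.4633, 0.3509, 0.141]
tool_rot: [[-0.959, 0.283, -0.0], [0.283, 0.959, -0.0], [0.0, -0.0, -1.0]]
ft_force: [-0.2, -0.3, -0.1]
grip_width: 0.0553
```

Run:
```python
from h import *
from rig import env
s=env.observe();print(s["position"],s["ft_force"],s["grip_width"])
p=env.get_image("scene")
cv2.imwrite("pics/t1.png",cv2.resize(p["frame"][60:160,220:310],None,fx=6,fy=6,interpolation=2))
```

```text
[0.46325012 0.35092293 0.14101076] [-0.24586759 -0.3419181  -0.12536258] 0.05531619589943587
```

View pics/t1.png

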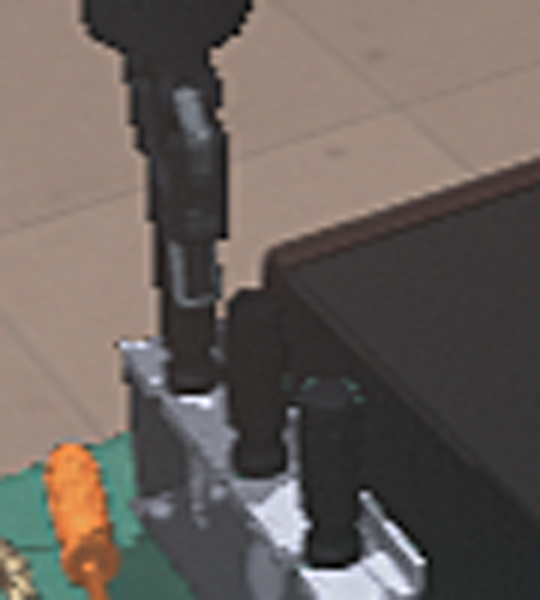

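>>> servo_tool([
  {"linear":[0,0,-8],"angular":[0,0,0],"gripper":0.3},
  {"linear":[0,0,-25],"angular":[0,0,0],"gripper":0.3},
  {"linear":[0,0,-50],"angular":[0,0,0],"gripper":0.3},
  {"linear":[0,0,-80],"angular":[0,0,0],"gripper":0.3},
  {"linear":[0,0,-110],"angular":[0,0,0],"gripper":0.3},
  {"linear":[10,5,-130],"angular":[0,0,0],"gripper":0.3},
  {"linear":[40,20,-140],"angular":[0,0,0],"gripper":0.3},
  {"linear":[80,40,-140],"angular":[0,0,0],"gripper":0.3},
  {"linear":[125,55,-140],"angular":[0,0,0],"gripper":0.3},
  {"linear":[170,65,-140],"angular":[0,0,0],"gripper":0.3},
  {"linear":[215,75,-140],"angular":[0,0,0],"gripper":0.3},
  {"linear":[255,82,-140],"angular":[0,0,0],"gripper":0.3},
  {"linear":[280,84,-140],"angular":[0,0,0],"gripper":0.3},
  {"linear":[280,84,-140],"angular":[0,0,0],"gripper":0.3},
])

```text
time_s: 25.45
position: [0.2157, 0.5116, 0.2819]
tool_rot: [[-0.96, 0.279, 0.0], [0.279, 0.96, 0.001], [0.0, 0.001, -1.0]]
ft_force: [0.1, -1.0, 0.0]
grip_width: 0.0559
```

Run:
```python
from h import *
from rig import env
import pickle
d0=pickle.load(open("avg0.pkl","rb"))
s=env.observe();print(s["position"],s["time_s"])
a=env.get_image("scene");b=env.get_image("top")
cv2.imwrite("pics/u0.png",a["frame"])
def c(x,r):return cv2.resize(x[r[0]:r[1],r[2]:r[3]],None,fx=4,fy=4,interpolation=2)
r=(85,205,230,325);r2=(155,205,115,235)
cv2.imwrite("pics/u1.png",np.hstack([c(d0["scene"]["frame"],r),c(a["frame"],r)]))
cv2.imwrite("pics/u2.png",np.vstack([c(d0["top"]["frame"],r2),c(b["frame"],r2)]))
for n,p in(("s",a),("t",b)):
    for q in("flat_driver","cross_driver","nut_driver","impeller"):
        print(n,q,[(round(x["confidence"],2),x["extent"]) for x in env.trace(p,q)])
```

```text
[0.21571549 0.51162846 0.28194615] 25.45
s flat_driver [(0.82, [246.4, 94.8, 256.7, 141.5]), (0.65, [227.0, 134.9, 240.7, 170.7]), (0.62, [195.9, 139.6, 216.4, 184.1])]
s cross_driver [(0.81, [270.2, 123.5, 279.8, 153.4])]
s nut_driver [(0.77, [255.7, 110.0, 269.2, 159.7])]
s impeller [(0.58, [294.0, 210.4, 341.1, 254.0])]
t flat_driver [(0.77, [131.4, 167.2, 148.2, 184.4]), (0.7, [125.7, 237.2, 188.6, 247.0]), (0.68, [124.0, 195.0, 185.8, 219.3])]
t cross_driver [(0.59, [190.6, 168.4, 212.4, 185.1])]
t nut_driver [(0.75, [161.8, 166.7, 181.2, 185.5]), (0.3, [398.1, 177.5, 413.4, 192.1])]
t impeller [(0.71, [276.7, 168.9, 320.8, 210.1]), (0.24, [192.5, 166.7, 209.3, 184.9])]
```

View pics/u1.png

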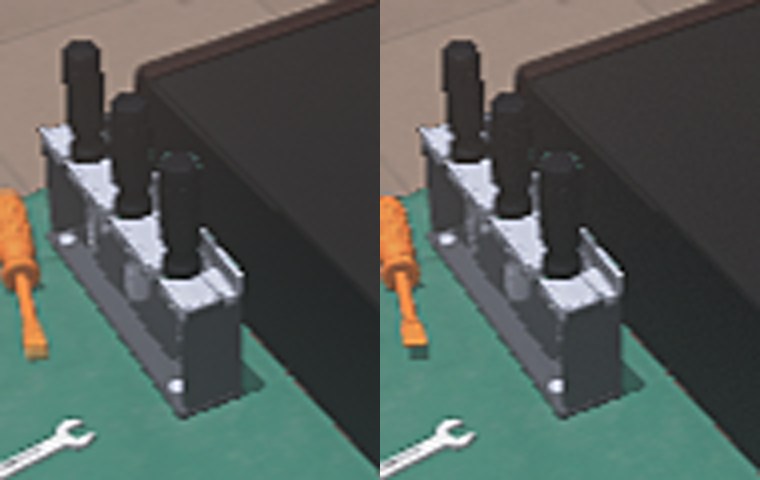

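View pics/u2.png

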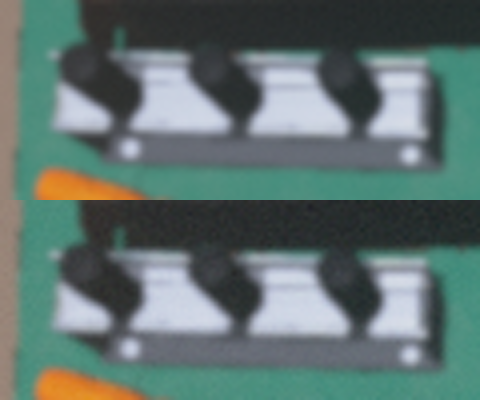

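View pics/u0.png

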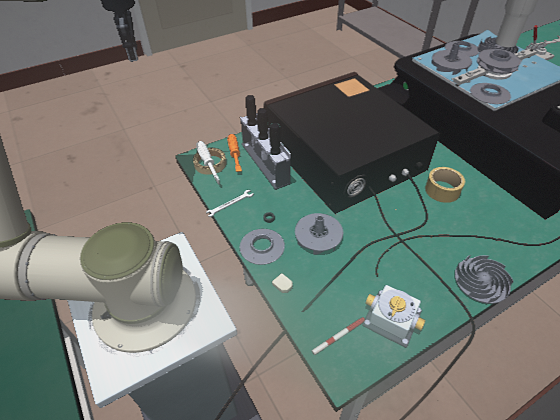

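Run:
```python
from h import *
import pickle
p,t=pickle.load(open("r.pkl","rb"))
ims=[]
for q in(p,t):
    W=[(.4508+dx,-.3121+dy) for dx,dy in((-.05,-.05),(.05,-.05),(.05,.05),(-.05,.05))]
    src=proj(q,[(x,y,.06) for x,y in W]).astype(np.float32)
    dst=np.float32([((-.2621-y)*4000,(.5008-x)*4000) for x,y in W])
    ims.append(cv2.warpPerspective(q["frame"],cv2.getPerspectiveTransform(src,dst),(400,400),flags=2))
cv2.imwrite("pics/v.png",np.hstack(ims))
```

```text
(no output)
```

View pics/v.png

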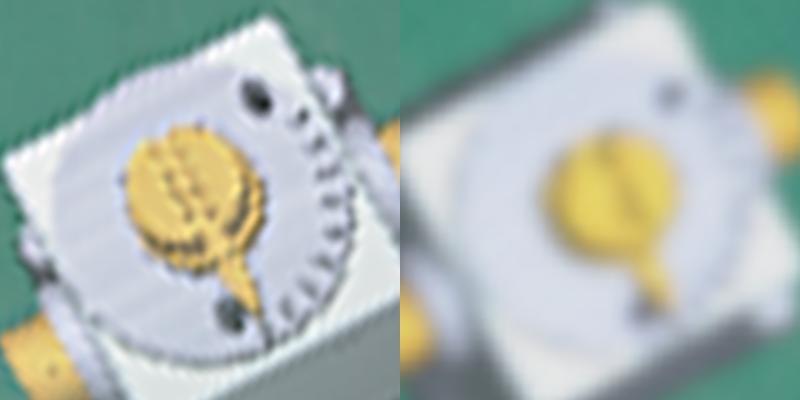

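Run:
```python
from rig import env
print(env.close_job())
```

```text
the job is handed in; nothing more can be done
None
```

The valve is shut, the flat screwdriver is back in its slot, and I handed the job in at about 25.5 s of the 69 s.

- **Getting the screwdriver:** I took the black flat-bladed driver from the far slot (rack y = +75 mm). The networks labelled it flat in both views. I confirmed the wide flat blade in an enlarged crop only after lifting it out, because its tip was barely visible in the rack.
- **Closing the valve:** I lowered the blade lightly until it met the slot floor, with about 7 N of contact. That was 6 mm below the head's top face, as expected. I then turned clockwise about 82° at the tool until the wrist torque rose from 0.07 to 0.20 N m and the pointer stopped moving. A rectified picture afterwards shows the pointer against the front pin, along the valve's −x to within a degree or two.
- **Returning the screwdriver:** I retraced the path into the same slot and lowered until the shelf took about 4 to 5 N, then opened and withdrew. In both cameras the three tools in the rack look the same as at the start. The impeller's network boxes moved by no more than about 3 pixels.

Three checks did not fully agree:
- **Fingertip height:** In the scene camera the fingertips looked about 30 mm higher than the reported tool position. The grasp and later contact heights matched the reported values.
- **Slot angle:** The two cameras differed by about 5° on the slot's yaw, so I aligned the blade using the scene camera alone.
- **Look-alikes:** The orange and white drivers, upright at the start, had toppled by 2.9 s. I never went near them, and they stayed on the table.

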